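# Prop the spice bin's lid on its stay and take the jar out

## Robot

A 6-joint arm with a two-finger parallel gripper is mounted at the origin on a cart in front of the work surface, level with it; the furniture and walls round the work are solid. World frame = base frame: x ahead of the robot, y to its left, z up, the work surface at z = 0. Lengths are in m, angles in degrees, forces in N, time in s.
With the tool pointing down it reaches from about 0.35 to 0.875 m from the base axis. Payload 4.2 kg.
Tool frame: the origin (TCP) lies midway between the tips of the shut fingers; the grasp point (between the pads) lies 19 mm behind it; z points along the fingers, y is the line along which they close (so a half turn about z gives the same grasp; the last joint's range is limited). The gripper opens to 87 mm and grips with 3 to 60 N. Pads are 19 mm wide; open, the fingers measure 117 mm over their backs; the gripper's body (75 mm by 190 mm) begins 51 mm behind the grasp point.
Start: joints at [90.619, 22.042, 0.453, 0, -68.411, -14.817], TCP at [0.153, 0.606, 0.223] pointing down, gripper open.
Joint ranges: [-179.83, 179.83], [-69.29, 118.12], [-61.27, 80.66], [-181.25, 117.63], [-171.15, -9.14], [-177.46, 177.46]. Speed limits (degrees/s): [159.86, 159.86, 180, 180, 180, 180].

## Interface

Orientations are given as a 3x3 rotation matrix whose columns are the frame's x, y, z axes.
In Python, from station import sense, capture, camera_params, finish_job gives the robot as it stands.
- The arm moves only by the tool drive_tool, never from a script. Its argument "rows" is a list of rows, each an object of numbers: "tx", "ty", "tz": the shift along the tool's x, y, z in cm; "ax", "ay", "az": the turn, a rotation vector about the tool's x, y, z in rad; "claw": the finger opening in cm, from 0 to 8.7. In form: [{"tx": .., "ty": .., "tz": .., "ax": .., "ay": .., "az": .., "claw": ..}, ...]. A call has 1 to 10 rows; each row shifts and turns the commanded pose from where the row before left it, along the tool's axes as they then stand; what a row does not reach is not made up. A row lasts 1/12 s, in which the tool goes at most 41.7 mm and 7.16 degrees, less where a joint would pass 70% of its speed; a pose out of reach is approached as far as the arm can. A call with a gripper value outside its range is refused whole. The fingers move at their own pace and stop on an object; the grip force is fixed at half the most. Time passes only in rows, so rows that do not move let the fingers close. It gives the time, the measured TCP pose, the force, the opening and the grip force at its end, in the units of the state.
- sense(): the state, without advancing time (a new reading comes with each control period).
- capture(name): name is "scene" or "top" or "wrist"; returns (picture, depth): 420x560x3 uint8, red, green, blue; 420x560 float32, m along the optical axis (not along the pixel's ray), 0 where there is no reading.
- camera_params(name): a dict with "intrinsics" (3x3 intrinsics, pixels), "k1" (the pictures are not rectified: a ray, as slopes to the right and down, at radius r is drawn at 1 + k1 r^2 times it, then the intrinsics apply), "R" (3x3) and "t" (3): a world point X has camera coordinates R X + t; the wrist camera has in their place "tool_from_camera" (4x4, takes a point from camera to tool coordinates, whose origin is the TCP and whose axes are the flange's). Camera axes: x right, y down, z forward; pixel columns grow to the right and rows downward; lengths in m; the calibration is good to about 2 mm. A picture is of the moment at which its call begins: read the wrist's pose just before it. camera_params takes no time and is no camera call.
- finish_job(): hands the job in; it is judged then, once.
The state is a dict: "time_s": time; "joints": joint angles; "joint_velocities": joint speeds; "effort": joint torques, N m; "tcp_pos": TCP position; "ee_rot": TCP orientation; "wrist_force": force on the tool from outside, world axes, zero at the start; "moment": the same for the moment, N m; "gripper_width": opening from 0.0 (shut) to 1.0 (fully open); "gripper_force": force on a finger pad.
Only numpy, scipy, OpenCV 4.12 (cv2) and the standard library are available. Lean on these libraries where they do the work, as an engineer would, in place of code of your own. Each camera call takes 0.05 s, during which the arm holds its last target. There are 200 camera calls.

## Task

Open the wooden bin's lid and lean it back past upright, swing the metal stay on the bin's side up against its stop, then bring the lid forward so that its pin rests in the notch of the stay and the lid stays propped with no hand on it. Then take the spice jar out of the bin and stand it upright on the wooden board. Never let the lid slam, keep the jar upright, and do not shift or topple the things standing round about on the table.

Things in the scene. Friction and masses are not known exactly. Their poses are not given: they have to be found in the camera images.
- bin: Light wooden bin, fixed to the table, 180 (its x) x 240 (its y) x 110 mm high without the lid; walls and floor 10 mm thick. Origin under its centre on the table; its x points to the hinged back, its front faces -x (the robot, more or less), its y to its left. The jar and the lemon stand inside, on the floor 10 mm above the table.
- lid (a joint): Angle of the bin's medium-brown wooden lid: 0 shut, grows as the front edge rises, 1.57 upright, 1.66 leaned back on its stop. A plate 12 mm thick, 256 mm wide, 0.4 kg. Shut, its front lip overhangs the bin's front wall by 30 mm (underside 110 mm up), so it can be pried up from below. It falls shut from well short of upright; leaned past upright it stands. Resting on the stay it reads about 1.22.
- stay (a joint): Angle of the steel stay, a bar 16 x 6 mm on the right (-y) outer side of the bin: 0 folded on its lower stop, the bar pointing to the bin's front and 0.45 rad above level; grows as its tip swings up and back; 1.248 on its upper stop, the working place, the bar 0.13 rad past upright. It is a little stiff (under 1 N at the peg) and stays where it is put.
- stay_peg (a point): Middle of the black finger peg of the stay: 14 mm thick, 45 mm long, sticking out sideways (along bin -y) 112 mm from the pivot, its free end 20 mm further out than this point. Push it with a finger to swing the stay.
- stay_pivot (a point): Pivot of the stay, at bin (x +35, y -158, z 86 mm). On the bar's inner face, 129 mm from the pivot, is the notch: a seat with an 18 mm horn on its front side. It takes the lid's pin as the lid comes forward from upright, only if the stay is already up.
- lid_pin_site (a point): The lid's steel pin, 10 mm across, sticking out of the lid's right edge 110 mm from the hinge; this point is 13 mm inside its tip.
- lid_edge (a point): Middle of the lid's front edge, at half thickness, 210 mm from the hinge (the lid's top when it is open).
- lid_hinge (a point): Middle of the lid's hinge line, at bin (x +90, y 0, z 116 mm).
- spice_jar: Dark glass spice jar, 44 mm across, 96 mm high (0.12 kg), cap at the top; origin at the centre of its underside. It stands in the bin, in the left or the right half.
- lemon: Lemon in the other half of the bin, 80 (bin x) x 55 x 57 mm; origin underneath. It may stay or move as it likes.
- board: Wooden board, fixed flat on the table to the right of the bin, 213 (its x) x 324 (its y) x 16 mm thick, corners rounded; origin under its centre. The jar goes on it.
- pepper_mill: Dark wooden pepper mill, 58 mm across, 170 mm tall, loose, standing in front of the left or the right half of the bin's lip; origin underneath. Do not disturb.
- cup: White cup, 65 x 94 mm with its handle, 53 mm high, loose, in front of the other half of the lip; origin underneath. Do not disturb.
- bottle: White bottle, 64 mm across, 230 mm tall, loose, behind the bin to the right. Do not disturb.
- candy_jar: Glass jar with a red cap, 70 mm across, 125 mm tall, loose, to the left of the bin. Do not disturb.
- tomato: Tomato, 71 mm, loose, beyond the board. Do not disturb.

How it is judged:
By the outcome, as a careful person would: the job done as asked, in the order asked, and still so for the second after the job is handed in, with the robot touching nothing.
It also fails if it takes over 72 s, if anything falls off the work surface, if the arm or the gripper's body presses on something with over 40 N, if the wrist force passes 120 N, or if a joint passes its speed limit or range.

## Working session

There is one attempt and no reset: what is moved stays moved. The work goes in short steps, Python scripts to look and compute and a tool call to move; the robot and the scene stay as the last step left them, time stands still between calls to the robot, and variables do not carry over. Pictures are saved under pics/ and viewed, at most 10 in all, crops included, and the job is handed in when it is done.

Besides the shell and the picture viewer there is one more tool, called after ">>>" in YAML: its name, and indented under it one key for each argument. drive_tool: Moves the arm, as the interface text tells. Its arguments: {"type":"object","properties":{"rows":{"type":"array"}},"required":["rows"]}

```bash
ls; mkdir -p pics
python3 - <<'E'
from station import *
import cv2,numpy as np
s=sense();print(s)
for n in("scene","top"):
    p,d=capture(n);cv2.imwrite(f"pics/{n}0.png",p[:,:,::-1]);np.save(f"{n}0.npy",d)
    c=camera_params(n);print(n,c)
print(camera_params("wrist"))
E
```

```text
pics
{'time_s': 0.0, 'joints': array([ 9.06205513e+01,  2.20901157e+01,  3.79435712e-01, -2.95199364e-02,
       -6.84102505e+01, -1.48177786e+01]), 'joint_velocities': array([ 0.07242708, -0.06859128,  0.01164733, -0.05716114,  0.04858256,
        0.02178554]), 'effort': array([-1.34801281e-03, -3.90665567e+01,  1.87405926e+01,  4.21996593e+00,
        1.09177371e-02, -1.92740881e-04]), 'tcp_pos': array([0.1531061 , 0.60533427, 0.22146267]), 'ee_rot': array([[ 9.69410600e-01, -2.45444253e-01, -4.56186689e-04],
       [-2.45444665e-01, -9.69408294e-01, -2.11565427e-03],
       [ 7.70440235e-05,  2.16290627e-03, -9.99997658e-01]]), 'wrist_force': array([-0.20761096,  0.53061082, -0.29427035]), 'moment': array([ 0.01006979,  0.00662141, -0.02721367]), 'gripper_force': 0.0, 'gripper_width': 1.002495768454485}
scene {'intrinsics': array([[426.74566063,   0.        , 275.73042939],
       [  0.        , 426.74566063, 208.83776988],
       [  0.        ,   0.        ,   1.        ]]), 'k1': -0.05052250225289957, 'R': array([[ 0.80988825, -0.58655685, -0.00566451],
       [-0.30152235, -0.4
[... 388 characters left out ...]
[-0.99359707,  0.01948624, -0.11128858],
       [ 0.11173732,  0.02369024, -0.99345536]]), 't': array([0.02824834, 0.60515887, 1.0798668 ])}
{'intrinsics': array([[330.27777193,   0.        , 277.54332028],
       [  0.        , 330.27777193, 213.32916009],
       [  0.        ,   0.        ,   1.        ]]), 'k1': -0.02788710111414481, 'tool_from_camera': array([[ 9.02604939e-04, -9.57488209e-01, -2.88470994e-01,
         7.89004525e-02],
       [ 9.99999169e-01,  1.12965099e-03, -6.20593824e-04,
        -6.61747939e-04],
       [ 9.20082814e-04, -2.88470194e-01,  9.57488434e-01,
        -1.63246012e-01],
       [ 0.00000000e+00,  0.00000000e+00,  0.00000000e+00,
         1.00000000e+00]])}
```

View pics/top0.png

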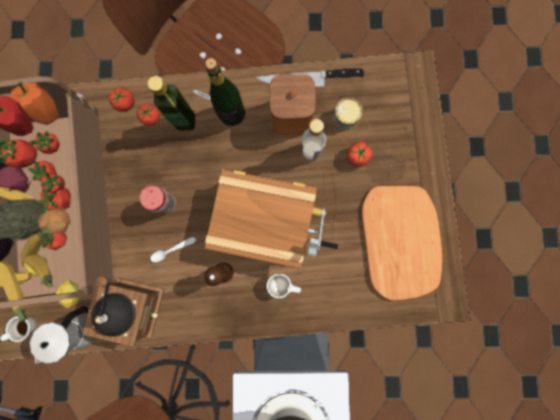

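View pics/scene0.png

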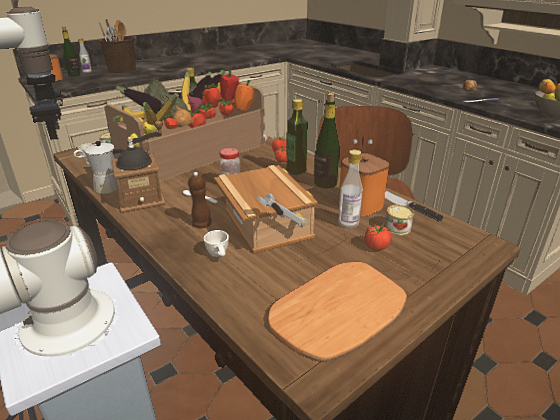

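The top view shows the bin lid at around (262,218), the mill at (218,272) before the left half, the cup at (281,286) before the right half, the stay and peg at (318,235), and the board at (402,242). The bottle is at (314,143), the candy jar at (156,198) and the tomato at (360,154).

```bash
cat > h.py <<'E'
from station import *
import cv2,numpy as np
def cloud(n,d,s=None):
    c=camera_params(n);v,u=np.mgrid[0:420,0:560]
    q=cv2.undistortPoints(np.stack([u,v],-1).reshape(-1,1,2).astype(float),c["intrinsics"],np.array([c["k1"],0,0,0.])).reshape(420,560,2)
    P=np.concatenate([q,np.ones((420,560,1))],-1)*d[...,None]
    if n=="wrist":
        T=c["tool_from_camera"];P=P@T[:3,:3].T+T[:3,3];P=P@s["ee_rot"].T+s["tcp_pos"]
    else: P=(P-c["t"])@c["R"]
    P[d==0]=np.nan
    return P
def proj(n,X):
    c=camera_params(n);return cv2.projectPoints(np.array(X,float).reshape(-1,1,3),cv2.Rodrigues(c["R"])[0],c["t"],c["intrinsics"],np.array([c["k1"],0,0,0.]))[0].reshape(-1,2)
E
python3 - <<'E'
from h import *
P=cloud("top",np.load("top0.npy"));Q=cloud("scene",np.load("scene0.npy"))
def rect(A,lo,hi,box):
    m=(A[...,2]>lo)&(A[...,2]<hi)&(A[...,0]>box[0])&(A[...,0]<box[1])&(A[...,1]>box[2])&(A[...,1]<box[3])
    return A[m]
for nm,A in(("top",P),("scene",Q)):
    L=rect(A,.112,.132,(.3,.75,-.15,.25))
    print(nm,"lid",len(L),np.median(L[:,2]),cv2.minAreaRect((L[:,:2]*1000).astype(np.float32)))
    B=rect(A,.010,.022,(.2,.75,-.6,-.17));print("board",len(B),np.median(B[:,2]),cv2.minAreaRect((B[:,:2]*1000).astype(np.float32)))
for nm,(u,v) in dict(mill=(218,272),cup=(279,286),bottle=(316,125),candy=(153,197),tomato=(360,154),pegend=(337,245),peg=(325,242),pinR=(318,211),stay=(318,235),cnFL=(207,248),cnFR=(300,265),cnBL=(222,173),cnBR=(316,186)).items(): print(nm,P[v,u].round(4))
for nm,b,h in(("mill",(.33,.47,.06,.2),(.03,.2)),("cup",(.3,.47,-.1,.05),(.02,.07)),("bottle",(.62,.85,-.22,-.02),(.05,.28)),("candy",(.5,.68,.25,.42),(.03,.15)),("stay",(.4,.65,-.2,-.08),(.06,.25))):
  for A in(P,Q):
    L=rect(A,*h,b)
    if len(L):print(nm,len(L),L.min(0).round(3),L.max(0).round(3))
E
```

```text
top lid 8122 0.12200302567834188 ((576.4680786132812, 57.765655517578125), (298.5773620605469, 332.81640625), 9.730772972106934)
board 7799 0.01535218501185549 ((552.8404541015625, -317.924560546875), (411.1519775390625, 219.56092834472656), 8.302436828613281)
scene lid 3476 0.12491737342014923 ((576.632568359375, 52.05979919433594), (295.3486022949219, 340.6075439453125), 10.42473030090332)
board 8965 0.017833844731332354 ((552.5707397460938, -323.9648742675781), (408.5608215332031, 212.44129943847656), 5.332604885101318)
mill [0.435  0.1731 0.152 ]
cup [0.3862 0.0263 0.0054]
bottle [ 0.7807 -0.0749  0.2287]
candy [0.6308 0.3491 0.1255]
tomato [ 0.7511 -0.2082  0.0544]
pegend [ 0.4966 -0.1227  0.166 ]
peg [ 0.5044 -0.0935  0.1665]
pinR [ 0.5888 -0.0837  0.0938]
stay [ 0.5231 -0.0789  0.1373]
cnFL [0.4954 0.2072 0.1224]
cnFR [ 0.448  -0.0319  0.1216]
cnBL [0.6921 0.1688 0.1196]
cnBR [ 6.72e-01 -8.65e-02  3.00e-04]
mill 448 [0.4   0.06  0.033] [0.47  0.2   0.171]
mill 740 [0.402 0.062 0.03 ] [0.469 0.2   0.172]
cup 241 [ 0.358 -0.032  0.02 ] [0.423 0.05  0.056]
cup 405 [ 0.361 -0.035  0.021] [0.425 0.05  0.058]
bottle 1629 [ 0.62 -0.22  0.05] [ 0.85  -0.02   0.234]
bottle 1854 [ 0.62 -0.22  0.05] [ 0.85  -0.02   0.235]
candy 707 [0.598 0.32  0.03 ] [0.664 0.386 0.13 ]
candy 488 [0.596 0.315 0.05 ] [0.663 0.385 0.131]
stay 224 [ 0.489 -0.123  0.086] [ 0.597 -0.08   0.171]
stay 301 [ 0.489 -0.126  0.077] [ 0.643 -0.08   0.179]
```

Run:
```python
from h import *
P=cloud("top",np.load("top0.npy"));Q=cloud("scene",np.load("scene0.npy"))
def comp(A,lo,hi,seed):
    m=((A[...,2]>lo)&(A[...,2]<hi)).astype(np.uint8);m=cv2.morphologyEx(m,cv2.MORPH_OPEN,np.ones((5,5)))
    n,l=cv2.connectedComponents(m,connectivity=4);return A[l==l[seed]]
px=proj("scene",[[.57,.07,.122],[.55,-.31,.016]]).astype(int)
for nm,A,s1,s2,dz in(("top",P,(220,262),(242,402),0),("scene",Q,tuple(px[0][::-1]),tuple(px[1][::-1]),.002)):
    L=comp(A,.116+dz,.128+dz,s1);r=cv2.minAreaRect((L[:,:2]*1000).astype(np.float32));print(nm,len(L),r,cv2.boxPoints(r).round().tolist())
    L=comp(A,.009+dz,.022+dz,s2);print("board",len(L),cv2.minAreaRect((L[:,:2]*1000).astype(np.float32)))
# mill/cup centers
for nm,b,h in(("mill",(.38,.45,.12,.22),(.05,.2)),("cup",(.33,.43,-.06,.07),(.04,.07)),("bottle",(.7,.82,-.13,-.03),(.2,.25)),("tomato",(.68,.8,-.26,-.15),(.04,.1)),("stay",(.4,.65,-.2,-.09),(.06,.25))):
  for A in(P,Q):
    m=np.all((A>np.array([b[0],b[2],h[0]]))&(A<np.array([b[1],b[3],h[1]])),-1);L=A[m]
    if len(L):print(nm,len(L),L.min(0).round(3),L.max(0).round(3),L.mean(0).round(3))
```

```text
top 7682 ((573.2889404296875, 68.3402328491211), (256.78466796875, 218.7462615966797), 77.60722351074219) [[439.0, -34.0], [653.0, -81.0], [708.0, 170.0], [494.0, 217.0]]
board 7774 ((508.7611083984375, -325.8779296875), (324.27099609375, 212.4775848388672), 4.596373558044434)
scene 3011 ((574.6312255859375, 66.98477172851562), (260.05792236328125, 218.48526000976562), 77.81963348388672) [[440.0, -37.0], [654.0, -83.0], [709.0, 171.0], [495.0, 217.0]]
board 8796 ((510.453369140625, -327.927734375), (323.95782470703125, 212.33448791503906), 5.259044647216797)
mill 413 [0.4   0.162 0.05 ] [0.449 0.211 0.171] [0.426 0.18  0.133]
mill 606 [0.402 0.158 0.05 ] [0.45  0.2   0.172] [0.421 0.171 0.111]
cup 187 [ 0.358 -0.029  0.04 ] [0.423 0.058 0.056] [0.386 0.015 0.05 ]
cup 299 [ 0.361 -0.035  0.04 ] [0.425 0.058 0.058] [0.392 0.019 0.049]
bottle 186 [ 0.764 -0.09   0.201] [ 0.796 -0.058  0.234] [ 0.778 -0.074  0.226]
bottle 166 [ 0.763 -0.094  0.2  ] [ 0.797 -0.061  0.235] [ 0.775 -0.081  0.221]
tomato 440 [ 0.725 -0.241  0.04 ] [ 0.792 -0.174  0.072] [ 0.755 -0.206  0.052]
tomato 367 [ 0.724 -0.245  0.04 ] [ 0.788 -0.18   0.073] [ 0.75  -0.217  0.054]
stay 123 [ 0.489 -0.123  0.086] [ 0.597 -0.09   0.171] [ 0.529 -0.102  0.142]
stay 206 [ 0.489 -0.126  0.077] [ 0.598 -0.09   0.172] [ 0.548 -0.101  0.124]
```

```bash
cat > plan.py <<'E'
from h import *
from scipy.spatial.transform import Rotation as Ro, Slerp
O=np.array([.584,.065,0]);yaw=np.deg2rad(-12.3)
ex=np.array([np.cos(yaw),np.sin(yaw),0]);ey=np.array([-np.sin(yaw),np.cos(yaw),0]);Z=np.array([0,0,1.])
B=np.stack([ex,ey,Z],1)
def w(p): return O+B@(np.array(p,float)/1000)      # bin mm -> world
def b(p): return (np.array(p)-O)@B*1000
def rot(phi,ya=None):
    f=np.deg2rad(phi);X,Y=(ex,ey) if ya is None else (np.array([np.cos(ya),np.sin(ya),0]),np.array([-np.sin(ya),np.cos(ya),0]))
    return np.stack([-Y,-np.sin(f)*X-np.cos(f)*Z,np.cos(f)*X-np.sin(f)*Z],1)
def rows(poses,claw=None,start=None,dec=2):
    """poses: list of (p,R) one per row; prints rows of tool shifts in cm / rad"""
    s=sense() if start is None else None
    p,R=(s["tcp_pos"].copy(),s["ee_rot"].copy()) if s else start
    out=[]
    for i,(q,S) in enumerate(poses):
        t=np.round(R.T@(q-p)*100,dec);a=np.round(Ro.from_matrix(R.T@S).as_rotvec(),3)
        r={k:float(v) for k,v in zip(("tx","ty","tz","ax","ay","az"),[*t,*a]) if v}
        if claw is not None:r["claw"]=round(float(np.atleast_1d(claw)[min(i,np.size(claw)-1)]),2)
        out.append(r);p=p+R@t/100;R=R@Ro.from_rotvec(a).as_matrix()
    import json
    for i in range(0,len(out),10):print(json.dumps(out[i:i+10]).replace('"claw"','"claw"'))
    return p,R
def lerp(p0,R0,p1,R1,n=None,v=.025,om=5):
    ang=np.rad2deg(Ro.from_matrix(R0.T@R1).magnitude())
    n=n or int(np.ceil(max(np.linalg.norm(p1-p0)/v,ang/om,1)))
    sl=Slerp([0,1],Ro.from_matrix([R0,R1]));f=np.arange(1,n+1)/n
    return [(p0+(p1-p0)*x,sl(x).as_matrix()) for x in f]
E
python3 - <<'E'
from plan import *
print("pivot",w([35,-158,86]),"hinge",w([90,0,116]),"lipmid",w([-120,0,110]))
for nm,p in dict(mill=[.43,.182,0],cup=[.39,.026,0],bottle=[.78,-.075,0],candy=[.631,.351,0]).items():print(nm,b(p).round())
s=sense();p0,R0=s["tcp_pos"],s["ee_rot"];p1=w([-150,-30,240]);R1=rot(45)
c=lambda p:np.array([np.hypot(p[0],p[1]),np.arctan2(p[1],p[0]),p[2]])
c0,c1=c(p0),c(p1);n=26
L=lerp(p0,R0,p1,R1,n)
P=[]
for i,(q,S) in enumerate(L):
    f=(i+1)/n;k=c0+(c1-c0)*f;k[2]=c0[2]+(c1[2]-c0[2])*f+.1*np.sin(np.pi*f);P.append((np.array([k[0]*np.cos(k[1]),k[0]*np.sin(k[1]),k[2]]),S))
rows(P,8.7)
E
```

```text
pivot [ 0.58453779 -0.09682926  0.086     ] hinge [0.6719341  0.04582727 0.116     ] lipmid [0.46675453 0.09056365 0.11      ]
mill [-175.   82.    0.]
cup [-181.  -79.    0.]
bottle [221. -95.   0.]
candy [-15. 289.   0.]
[{"tx": 2.77, "ty": 0.79, "tz": -1.27, "ax": 0.024, "ay": 0.023, "az": 0.056, "claw": 8.7}, {"tx": 2.78, "ty": 0.72, "tz": -1.22, "ax": 0.024, "ay": 0.023, "az": 0.056, "claw": 8.7}, {"tx": 2.77, "ty": 0.67, "tz": -1.14, "ax": 0.024, "ay": 0.023, "az": 0.056, "claw": 8.7}, {"tx": 2.77, "ty": 0.61, "tz": -1.04, "ax": 0.024, "ay": 0.023, "az": 0.055, "claw": 8.7}, {"tx": 2.75, "ty": 0.56, "tz": -0.95, "ax": 0.024, "ay": 0.023, "az": 0.056, "claw": 8.7}, {"tx": 2.74, "ty": 0.51, "tz": -0.84, "ax": 0.024, "ay": 0.023, "az": 0.056, "claw": 8.7}, {"tx": 2.71, "ty": 0.48, "tz": -0.71, "ax": 0.024, "ay": 0.023, "az": 0.056, "claw": 8.7}, {"tx": 2.69, "ty": 0.44, "tz": -0.58, "ax": 0.024, "ay": 0.024, "az": 0.056, "claw": 8.7}, {"tx": 2.65, "ty": 0.42, "tz": -0.45, "ax": 0.024, "ay": 0.023, "az": 0.056, "claw": 8.7}, {"tx": 2.61, "ty": 0.41, "tz": -0.3, "ax": 0.024, "ay": 0
[... 772 characters left out ...]
: 0.67, "tz": 0.74, "ax": 0.024, "ay": 0.023, "az": 0.056, "claw": 8.7}, {"tx": 2.17, "ty": 0.71, "tz": 0.8, "ax": 0.024, "ay": 0.023, "az": 0.056, "claw": 8.7}]
[{"tx": 2.14, "ty": 0.75, "tz": 0.84, "ax": 0.024, "ay": 0.023, "az": 0.056, "claw": 8.7}, {"tx": 2.12, "ty": 0.79, "tz": 0.88, "ax": 0.024, "ay": 0.023, "az": 0.055, "claw": 8.7}, {"tx": 2.1, "ty": 0.82, "tz": 0.88, "ax": 0.024, "ay": 0.023, "az": 0.056, "claw": 8.7}, {"tx": 2.1, "ty": 0.84, "tz": 0.89, "ax": 0.024, "ay": 0.023, "az": 0.056, "claw": 8.7}, {"tx": 2.08, "ty": 0.84, "tz": 0.86, "ax": 0.024, "ay": 0.024, "az": 0.056, "claw": 8.7}, {"tx": 2.08, "ty": 0.84, "tz": 0.84, "ax": 0.024, "ay": 0.023, "az": 0.056, "claw": 8.7}]
```

>>> drive_tool:
  rows:
    - {"tx": 2.8, "ty": 0.8, "tz": -1.3, "ax": 0.024, "ay": 0.023, "az": 0.056, "claw": 8.7}
    - {"tx": 2.8, "ty": 0.7, "tz": -1.2, "ax": 0.024, "ay": 0.023, "az": 0.056, "claw": 8.7}
    - {"tx": 2.8, "ty": 0.7, "tz": -1.1, "ax": 0.024, "ay": 0.023, "az": 0.056, "claw": 8.7}
    - {"tx": 2.8, "ty": 0.6, "tz": -1.0, "ax": 0.024, "ay": 0.023, "az": 0.056, "claw": 8.7}
    - {"tx": 2.8, "ty": 0.6, "tz": -1.0, "ax": 0.024, "ay": 0.023, "az": 0.056, "claw": 8.7}
    - {"tx": 2.7, "ty": 0.5, "tz": -0.8, "ax": 0.024, "ay": 0.023, "az": 0.056, "claw": 8.7}
    - {"tx": 2.7, "ty": 0.5, "tz": -0.7, "ax": 0.024, "ay": 0.023, "az": 0.056, "claw": 8.7}
    - {"tx": 2.7, "ty": 0.4, "tz": -0.6, "ax": 0.024, "ay": 0.023, "az": 0.056, "claw": 8.7}
    - {"tx": 2.6, "ty": 0.4, "tz": -0.5, "ax": 0.024, "ay": 0.023, "az": 0.056, "claw": 8.7}
    - {"tx": 2.6, "ty": 0.4, "tz": -0.3, "ax": 0.024, "ay": 0.023, "az": 0.056, "claw": 8.7}

```text
time_s: 0.93
tcp_pos: [0.3558, 0.4225, 0.3232]
ee_rot: [[0.661, -0.682, 0.311], [-0.735, -0.672, 0.088], [0.149, -0.287, -0.946]]
wrist_force: [0.4, -0.4, -0.1]
gripper_width: 1.0
gripper_force: 0.0
```

>>> drive_tool:
  rows:
    - {"tx": 2.6, "ty": 0.4, "tz": -0.2, "ax": 0.024, "ay": 0.023, "az": 0.056, "claw": 8.7}
    - {"tx": 2.5, "ty": 0.4, "tz": 0, "ax": 0.024, "ay": 0.023, "az": 0.056, "claw": 8.7}
    - {"tx": 2.5, "ty": 0.4, "tz": 0.1, "ax": 0.024, "ay": 0.023, "az": 0.056, "claw": 8.7}
    - {"tx": 2.4, "ty": 0.5, "tz": 0.2, "ax": 0.024, "ay": 0.023, "az": 0.056, "claw": 8.7}
    - {"tx": 2.4, "ty": 0.5, "tz": 0.4, "ax": 0.024, "ay": 0.023, "az": 0.056, "claw": 8.7}
    - {"tx": 2.3, "ty": 0.5, "tz": 0.5, "ax": 0.024, "ay": 0.023, "az": 0.056, "claw": 8.7}
    - {"tx": 2.3, "ty": 0.6, "tz": 0.6, "ax": 0.024, "ay": 0.023, "az": 0.056, "claw": 8.7}
    - {"tx": 2.2, "ty": 0.6, "tz": 0.7, "ax": 0.024, "ay": 0.023, "az": 0.056, "claw": 8.7}
    - {"tx": 2.2, "ty": 0.7, "tz": 0.7, "ax": 0.024, "ay": 0.023, "az": 0.056, "claw": 8.7}
    - {"tx": 2.2, "ty": 0.7, "tz": 0.8, "ax": 0.024, "ay": 0.023, "az": 0.056, "claw": 8.7}

```text
time_s: 1.77
tcp_pos: [0.4376, 0.1965, 0.3013]
ee_rot: [[0.125, -0.798, 0.589], [-0.986, -0.163, -0.013], [0.107, -0.58, -0.808]]
wrist_force: [0.8, -1.0, 0.7]
gripper_width: 1.001
gripper_force: 0.0
```

>>> drive_tool:
  rows:
    - {"tx": 2.1, "ty": 0.8, "tz": 0.8, "ax": 0.024, "ay": 0.023, "az": 0.056, "claw": 8.7}
    - {"tx": 2.1, "ty": 0.8, "tz": 0.9, "ax": 0.024, "ay": 0.023, "az": 0.056, "claw": 8.7}
    - {"tx": 2.1, "ty": 0.8, "tz": 0.9, "ax": 0.024, "ay": 0.023, "az": 0.056, "claw": 8.7}
    - {"tx": 2.1, "ty": 0.8, "tz": 0.9, "ax": 0.024, "ay": 0.023, "az": 0.056, "claw": 8.7}
    - {"tx": 2.1, "ty": 0.8, "tz": 0.9, "ax": 0.024, "ay": 0.023, "az": 0.056, "claw": 8.7}
    - {"tx": 2.1, "ty": 0.8, "tz": 0.8, "ax": 0.024, "ay": 0.023, "az": 0.056, "claw": 8.7}
    - {"tx": 0, "claw": 8.7}
    - {"tx": 0, "claw": 8.7}

```text
invalid input at $.rows[6]: expected keys tx, ty, tz, ax, ay, az, claw
```

Run:
```python
from plan import *
s=sense();print(s["joints"].round(1),b(s["tcp_pos"]).round(1),(B.T@s["ee_rot"]).round(2),s["time_s"])
p,d=capture("wrist");cv2.imwrite("pics/w1.png",p[:,:,::-1]);np.save("w1.npy",d)
# test approach pose at phi=50
for c in (1,):
  C=np.array([-120,0,110])
  for phi,ins,wd in((45,26,60),(50,24,60),(55,22,64)):
    f=np.deg2rad(phi);T=C+ins*np.array([np.cos(f),0,-np.sin(f)]);n=np.array([np.sin(f),0,np.cos(f)])
    print(phi,T,T+wd/2*n,T+wd*n)
```

```text
[ 56.8  -9.8 -48.3  48.7 -41.7 -82.3] [-171.1   97.3  301.3] [[ 0.33 -0.75  0.58]
 [-0.94 -0.33  0.11]
 [ 0.11 -0.58 -0.81]] 1.7667
45 [-101.61522369    0.           91.61522369] [-80.40202025   0.         112.82842712] [-59.18881682   0.         134.04163056]
50 [-104.57309737    0.           91.61493337] [-81.59176407   0.         110.89856166] [-58.61043078   0.         130.18218995]
55 [-107.3813184     0.           91.97865503] [-81.16845298   0.         110.33310099] [-54.95558757   0.         128.68754695]
```

View pics/w1.png

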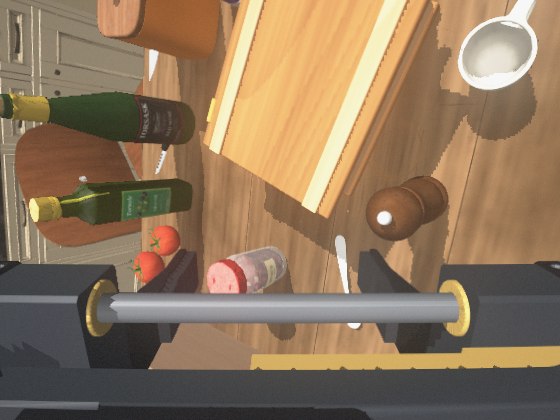

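The wrist view shows the lid's left front corner at (320,213), the mill at (400,210) and the cup at (497,50). The arm is well clear of all of them. The wrist is close to the base, so I'll use a steeper tilt of 60°.

Run:
```python
from plan import *
s=sense();p0,R0=s["tcp_pos"],s["ee_rot"]
e=rows(lerp(p0,R0,w([-150,-30,260]),rot(60),14),7.5,dec=1)
e=rows(lerp(*e,w([-114.5,-30,170.6]),rot(60),4),7.5,start=e,dec=1)
print(b(e[0]))
```

```text
[{"tx": 0.8, "ty": 0.3, "tz": 0.2, "ax": -0.008, "ay": 0.006, "az": 0.024, "claw": 7.5}, {"tx": 0.9, "ty": 0.3, "tz": 0.2, "ax": -0.008, "ay": 0.007, "az": 0.025, "claw": 7.5}, {"tx": 0.8, "ty": 0.3, "tz": 0.3, "ax": -0.008, "ay": 0.006, "az": 0.024, "claw": 7.5}, {"tx": 0.9, "ty": 0.3, "tz": 0.2, "ax": -0.008, "ay": 0.006, "az": 0.024, "claw": 7.5}, {"tx": 0.8, "ty": 0.2, "tz": 0.2, "ax": -0.008, "ay": 0.006, "az": 0.025, "claw": 7.5}, {"tx": 0.9, "ty": 0.2, "tz": 0.3, "ax": -0.008, "ay": 0.007, "az": 0.024, "claw": 7.5}, {"tx": 0.9, "ty": 0.2, "tz": 0.3, "ax": -0.008, "ay": 0.006, "az": 0.025, "claw": 7.5}, {"tx": 0.8, "ty": 0.2, "tz": 0.2, "ax": -0.008, "ay": 0.006, "az": 0.024, "claw": 7.5}, {"tx": 0.9, "ty": 0.1, "tz": 0.3, "ax": -0.008, "ay": 0.006, "az": 0.024, "claw": 7.5}, {"tx": 0.9, "ty": 0.1, "tz": 0.3, "ax": -0.008, "ay": 0.007, "az": 0.025, "claw": 7.5}]
[{"tx": 0.8, "ty": 0.1, "tz": 0.3, "ax": -0.008, "ay": 0.006, "az": 0.024, "claw": 7.5}, {"tx": 0.9, "ty": 0.1, "tz": 0.2, "ax": -0.008, "ay": 0.006, "az": 0.024, "claw": 7.5}, {"tx": 0.9, "tz": 0.3, "ax": -0.008, "ay": 0.006, "az": 0.025, "claw": 7.5}, {"tx": 0.9, "tz": 0.3, "ax": -0.008, "ay": 0.007, "az": 0.024, "claw": 7.5}]
[{"ty": 0.4, "tz": 2.4, "claw": 7.5}, {"ty": 0.3, "tz": 2.4, "claw": 7.5}, {"ty": 0.4, "tz": 2.4, "claw": 7.5}, {"ty": 0.3, "tz": 2.4, "claw": 7.5}]
[-114.03441557  -30.40634488  170.47690472]
```

>>> drive_tool:
  rows:
    - {"tx": 1.7, "ty": 0.6, "tz": 0.4, "ax": -0.016, "ay": 0.013, "az": 0.049, "claw": 7.5}
    - {"tx": 1.7, "ty": 0.6, "tz": 0.5, "ax": -0.016, "ay": 0.013, "az": 0.049, "claw": 7.5}
    - {"tx": 1.7, "ty": 0.4, "tz": 0.5, "ax": -0.016, "ay": 0.013, "az": 0.049, "claw": 7.5}
    - {"tx": 1.7, "ty": 0.4, "tz": 0.5, "ax": -0.016, "ay": 0.013, "az": 0.049, "claw": 7.5}
    - {"tx": 1.8, "ty": 0.2, "tz": 0.6, "ax": -0.016, "ay": 0.013, "az": 0.049, "claw": 7.5}
    - {"tx": 1.7, "ty": 0.2, "tz": 0.5, "ax": -0.016, "ay": 0.013, "az": 0.049, "claw": 7.5}
    - {"tx": 1.8, "ty": 0, "tz": 0.6, "ax": -0.016, "ay": 0.013, "az": 0.049, "claw": 7.5}
    - {"tx": 0, "ty": 0, "tz": 0, "ax": 0, "ay": 0, "az": 0, "claw": 7.5}

```text
time_s: 2.48
tcp_pos: [0.4353, 0.0716, 0.2646]
ee_rot: [[-0.214, -0.846, 0.489], [-0.977, 0.187, -0.104], [-0.004, -0.5, -0.866]]
wrist_force: [0.3, 0.0, 0.3]
gripper_width: 0.863
gripper_force: 0.0
```

Run:
```python
from plan import *
s=sense();print(s["joints"].round(1),b(s["tcp_pos"]).round(1),(B.T@s["ee_rot"]).round(2),s["gripper_width"]*87)
e=rows(lerp(s["tcp_pos"],s["ee_rot"],w([-114.5,-30,170.6]),rot(60),4),7.5,dec=1)
e=rows(lerp(*e,w([-79.5,-30,110]),rot(60),4),7.5,start=e,dec=1)
```

```text
[ 43.9 -11.8 -50.4  39.5 -40.6 -84.4] [-146.7  -25.2  264.6] [[-0.   -0.87  0.5 ]
 [-1.    0.    0.  ]
 [-0.   -0.5  -0.87]] 75.04204819697635
[{"tx": 0.1, "ty": 0.5, "tz": 2.4, "ay": 0.001, "az": -0.001, "claw": 7.5}, {"tx": 0.2, "ty": 0.5, "tz": 2.5, "claw": 7.5}, {"tx": 0.1, "ty": 0.4, "tz": 2.4, "ay": 0.001, "az": -0.001, "claw": 7.5}, {"tx": 0.1, "ty": 0.5, "tz": 2.4, "ay": 0.001, "claw": 7.5}]
[{"tz": 1.8, "claw": 7.5}, {"tz": 1.7, "claw": 7.5}, {"tz": 1.8, "claw": 7.5}, {"tz": 1.7, "claw": 7.5}]
```

>>> drive_tool:
  rows:
    - {"tx": 0.1, "ty": 0.5, "tz": 2.4, "ax": 0, "ay": 0, "az": 0, "claw": 7.5}
    - {"tx": 0.2, "ty": 0.5, "tz": 2.5, "ax": 0, "ay": 0, "az": 0, "claw": 7.5}
    - {"tx": 0.1, "ty": 0.4, "tz": 2.4, "ax": 0, "ay": 0, "az": 0, "claw": 7.5}
    - {"tx": 0.1, "ty": 0.5, "tz": 2.4, "ax": 0, "ay": 0, "az": 0, "claw": 7.5}
    - {"tx": 0, "ty": 0, "tz": 0, "ax": 0, "ay": 0, "az": 0, "claw": 7.5}

```text
time_s: 2.9
tcp_pos: [0.4669, 0.0607, 0.1757]
ee_rot: [[-0.21, -0.848, 0.487], [-0.978, 0.18, -0.108], [0.004, -0.499, -0.867]]
wrist_force: [-0.5, -1.6, 0.4]
gripper_width: 0.862
gripper_force: 0.0
```

Run:
```python
from plan import *
s=sense();print(s["joints"].round(1),b(s["tcp_pos"]).round(1))
p,d=capture("wrist");cv2.imwrite("pics/w2.png",p[:,:,::-1])
P=cloud("wrist",d,s);Q=(P-O)@B*1000
# front edge check: top plane of lid
m=(Q[...,2]>112)&(Q[...,2]<132)&(abs(Q[...,1]+30)<90)
L=Q[m];print(len(L),np.median(L[:,2]),[np.percentile(L[abs(L[:,1]-y)<8,0],1).round(1) for y in(-100,-80,-60,-40,-20,0,20,40) if (abs(L[:,1]-y)<8).sum()>20])
```

```text
[  25.9   -2.   -60.9   70.1  -19.3 -103.1] [-113.5  -29.1  175.7]
42837 123.42557549454123 [np.float64(-118.4), np.float64(-118.3), np.float64(-118.3), np.float64(-118.3), np.float64(-118.2), np.float64(-118.2), np.float64(-115.3), np.float64(-118.2)]
```

View pics/w2.png

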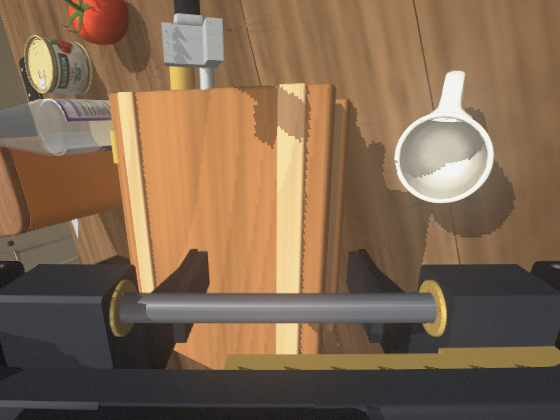

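The view confirms the lid's front edge is square to the tool, with the cup at (445,155) and the stay and peg at the top left. Joint 3 is at its limit, so I'll test whether moving forward and down frees it.

>>> drive_tool:
  rows:
    - {"tx": 0, "ty": 0.3, "tz": 1.0, "ax": 0, "ay": 0, "az": 0, "claw": 7.5}
    - {"tx": 0, "ty": 0, "tz": 1.0, "ax": 0, "ay": 0, "az": 0, "claw": 7.5}
    - {"tx": 0, "ty": 0, "tz": 0, "ax": 0, "ay": 0, "az": 0, "claw": 7.5}

```text
time_s: 3.2
tcp_pos: [0.4796, 0.0631, 0.1664]
ee_rot: [[-0.211, -0.847, 0.488], [-0.978, 0.183, -0.105], [-0.0, -0.499, -0.866]]
wrist_force: [0.7, -0.5, 0.3]
gripper_width: 0.858
gripper_force: 0.0
```

Run:
```python
from plan import *
s=sense();print(s["joints"].round(1),b(s["tcp_pos"]).round(1),(B.T@s["ee_rot"]).round(3))
```

```text
[ 2.110e+01  1.000e-01 -6.100e+01  7.910e+01 -1.620e+01 -1.083e+02] [-101.6  -24.1  166.4] [[ 0.003 -0.866  0.499]
 [-1.    -0.002  0.002]
 [-0.    -0.499 -0.866]]
```

```bash
cat > kin.py <<'E'
import numpy as np
from scipy.spatial.transform import Rotation as Ro
S=[([90.6206,22.0901,.3794,-.0295,-68.4103,-14.8178],(.1531,.6053,.2215)),
([56.8,-9.8,-48.3,48.7,-41.7,-82.3],(.4376,.1965,.3013)),
([43.9,-11.8,-50.4,39.5,-40.6,-84.4],(.4353,.0716,.2646)),
([25.9,-2,-60.9,70.1,-19.3,-103.1],(.4669,.0607,.1757)),
([21.1,.1,-61,79.1,-16.2,-108.3],(.4796,.0631,.1664))]
R2=[np.array([[.125,-.798,.589],[-.986,-.163,-.013],[.107,-.58,-.808]]),np.array([[-.211,-.847,.488],[-.978,.183,-.105],[0,-.499,-.866]])]
def frames(q,s4,s6,s3=-1,s5=-1):
    r=np.deg2rad(q)
    A=Ro.from_rotvec([0,0,r[0]]);A2=A*Ro.from_rotvec([0,r[1],0]);A3=A2*Ro.from_rotvec([0,s3*r[2],0])
    A4=A3*Ro.from_rotvec([s4*r[3],0,0]);A5=A4*Ro.from_rotvec([0,s5*r[4],0]);A6=A5*Ro.from_rotvec([s6*r[5],0,0])
    # tool: z = x of A6 ; x tool = -y ; 
    T=A6.as_matrix()@np.array([[0,0,1],[-1,0,0],[0,-1,0.]])
    return A,A2,A3,A4,A5,T
E
python3 - <<'E'
from kin import *
for s4 in(1,-1):
  for s6 in(1,-1):
    print(s4,s6,[abs(frames(S[i][0],s4,s6)[5]-R).max().round(2) for i,R in((1,R2[0]),(4,R2[1]))])
    A=[];y=[]
    for q,p in S:
        f=frames(q,s4,s6);M=[m.as_matrix() for m in f[:5]]
        A.append(np.column_stack([M[0],M[1][:,2],M[2][:,[0,2]],M[3][:,1],f[5][:,2]]));y.append(p)
    x,r,k,sv=np.linalg.lstsq(np.vstack(A),np.hstack(y),rcond=1e-4);print(x.round(3),k,abs(np.vstack(A)@x-np.hstack(y)).max().round(4),sv.round(3))
E
```

```text
1 1 [np.float64(1.27), np.float64(1.02)]
[ 0.42  -0.105 -0.46   0.39  -0.046  0.217 -0.054 -0.164] 8 0.0782 [4.4   3.524 2.587 0.976 0.542 0.433 0.261 0.169]
1 -1 [np.float64(1.17), np.float64(1.87)]
[ 0.42  -0.105 -0.46   0.39  -0.046  0.217 -0.054 -0.164] 8 0.0782 [4.4   3.524 2.587 0.976 0.542 0.433 0.261 0.169]
-1 1 [np.float64(1.98), np.float64(1.87)]
[-0.002  0.001  0.162  0.565  0.424 -0.    -0.161  0.307] 8 0.0002 [4.4   3.524 2.587 0.976 0.542 0.433 0.261 0.169]
-1 -1 [np.float64(0.0), np.float64(0.0)]
[-0.002  0.001  0.162  0.565  0.424 -0.    -0.161  0.307] 8 0.0002 [4.4   3.524 2.587 0.976 0.542 0.433 0.261 0.169]
```

```bash
cat >> kin.py <<'E'
from scipy.optimize import least_squares
LO=np.array([-179.8,-69.2,-61.2,-181.2,-171.1,-9.2]);HI=np.array([179.8,118,80.6,117.6,-9.2,177.4]);LO[5]=-177.4
def fk(q):
    f=frames(q,-1,-1);M=[m.as_matrix() for m in f[:5]]
    return M[0]@[-.002,.001,.162]+.565*M[1][:,2]+.424*M[2][:,0]-.161*M[3][:,1]+.307*f[5][:,2],f[5]
def ik(p,R,q0=None,n=25,seed=0):
    g=np.random.default_rng(seed);best=[]
    st=[q0] if q0 is not None else [g.uniform(np.maximum(LO,[-60,-69,-61,-181,-171,-177]),np.minimum(HI,[120,90,80,117,-9,177])) for _ in range(n)]
    def e(q):
        a,b=fk(q);return np.r_[(a-p)*1000,Ro.from_matrix(b.T@R).as_rotvec()*200]
    for s in st:
        r=least_squares(e,np.clip(s,LO+.01,HI-.01),bounds=(LO,HI),max_nfev=60,x_scale=50.)
        best.append((np.linalg.norm(r.fun),r.x))
    best.sort(key=lambda t:t[0]);return best
E
sed -i 's/-171.1,-9.2\])/-171.1,-177.4])/' kin.py
cat > t.py <<'E'
from plan import *
from kin import *
C=np.array([-120,0,110])
def pry(phi,ins,wd,y=-30,psi=0):
    R=rot(phi,yaw+np.deg2rad(psi));f=np.deg2rad(phi)
    # lower finger inner tip in bin
    z=B.T@R[:,2];up=-(B.T@R[:,1]);T=np.array([-120,y,110])+ins*z
    return w(T+wd/2*up),R
if __name__=="__main__":
  for psi in(0,-30,-50,30,50):
    for phi in(45,60):
      p,R=pry(phi,22,70,-20,psi);r=ik(p,R)
      print(psi,phi,b(p).round(),[(round(a,1),x.round().tolist()) for a,x in r[:3]])
  for th in(40,60,80,95):
    t=np.deg2rad(th);p=w([90-182*np.cos(t),-30,116+182*np.sin(t)]);r=ik(p,rot(th));print(th,[(round(a,1),x.round().tolist()) for a,x in r[:3]])
E
timeout 500 python3 t.py
```

```text
0 45 [-80. -20. 119.] [(np.float64(3.3), [-12.0, 8.0, -56.0, -178.0, -19.0, 177.0]), (np.float64(3.3), [-12.0, 8.0, -56.0, -178.0, -19.0, 177.0]), (np.float64(3.3), [-12.0, 8.0, -56.0, -178.0, -19.0, 177.0])]
0 60 [-79. -20. 108.] [(np.float64(8.7), [4.0, 8.0, -60.0, 118.0, -10.0, -133.0]), (np.float64(8.7), [4.0, 8.0, -60.0, 118.0, -10.0, -133.0]), (np.float64(8.7), [4.0, 8.0, -60.0, 118.0, -10.0, -133.0])]
-30 45 [-85. -40. 119.] [(np.float64(9.3), [30.0, 14.0, -61.0, 89.0, -42.0, -156.0]), (np.float64(9.3), [30.0, 14.0, -61.0, 89.0, -42.0, -156.0]), (np.float64(9.3), [30.0, 14.0, -61.0, 89.0, -42.0, -156.0])]
-30 60 [-84. -41. 108.] [(np.float64(0.0), [28.0, 11.0, -58.0, 72.0, -30.0, -137.0]), (np.float64(0.0), [28.0, 11.0, -58.0, 72.0, -30.0, -137.0]), (np.float64(0.0), [28.0, 11.0, -58.0, 72.0, -30.0, -137.0])]
-50 45 [-94. -51. 119.] [(np.float64(0.0), [40.0, 18.0, -54.0, 63.0, -51.0, -158.0]), (np.float64(0.0), [40.0, 18.0, -54.0, 63.0, -51.0, -158.0]), (np.float64(0.0), [40.0, 18.0, -54.0, 63.0, -51.0, -158.0])]
-50 60 [-93. -52. 108.] [(np.float64(0.0), [36.0, 15.0, -50.0, 4
[... 971 characters left out ...]
.0, -50.0, -181.0, -9.0, -177.0]), (np.float64(9.2), [-13.0, -3.0, -50.0, -181.0, -9.0, -177.0]), (np.float64(9.2), [-13.0, -3.0, -50.0, -181.0, -9.0, -177.0])]
60 [(np.float64(0.0), [27.0, 2.0, -36.0, 35.0, -33.0, -66.0]), (np.float64(0.0), [27.0, 2.0, -36.0, 35.0, -33.0, -66.0]), (np.float64(0.0), [27.0, 2.0, -36.0, 35.0, -33.0, -66.0])]
80 [(np.float64(0.0), [19.0, 16.0, -1.0, 6.0, -65.0, -34.0]), (np.float64(0.0), [19.0, 16.0, -1.0, 6.0, -65.0, -34.0]), (np.float64(0.0), [19.0, 16.0, -1.0, 6.0, -65.0, -34.0])]
95 [(np.float64(0.0), [14.0, 29.0, 22.0, -2.0, -88.0, -26.0]), (np.float64(0.0), [14.0, 29.0, 22.0, -2.0, -88.0, -26.0]), (np.float64(0.0), [14.0, 29.0, 22.0, -2.0, -88.0, -26.0])]
```

```bash
cat > lift.py <<'E'
from plan import *
from kin import *
def Rz(phi,psi):   # pad faces parallel to bin y
    z=rot(phi,yaw+np.deg2rad(psi))[:,2];y=np.cross(z,-ey);y/=np.linalg.norm(y);return np.stack([np.cross(y,z),y,z],1)
H=np.array([90,0,116.])
def pose(th,phi,psi,y=-40,ins=22,wd=75,gap=0):
    """lid lower front corner on inner face of lower finger, ins mm from its tip"""
    t=np.deg2rad(th);c=np.array([H[0]-210*np.cos(t)+6*np.sin(t)*-1*-1,y,H[2]+210*np.sin(t)-6*np.cos(t)])
    R=Rz(phi,psi);z=B.T@R[:,2];up=-(B.T@R[:,1])
    return w(c+ins*z+(wd/2-gap)*up),R
def check(L,q):
    o=[]
    for p,R in L:
        e,q=ik(p,R,q)[0];o.append(e)
    return max(o),q
E
cat > t2.py <<'E'
from lift import *
s=sense();q=s["joints"]
p1,R1=pose(0,60,-35,gap=4);pr=p1-.07*R1[:,2]
L=lerp(s["tcp_pos"],s["ee_rot"],pr,R1,7);print(check(L,q));q=check(L,q)[1]
L2=lerp(pr,R1,p1,R1,4);print(check(L2,q),b(p1));q=check(L2,q)[1]
L3=[]
for th in np.arange(0,61,2.5):
    psi=-35*(1-np.clip((th-10)/45,0,1));L3.append(pose(th,60,psi))
print(check(L3,q))
e=rows(L,7.5,dec=1);e=rows(L2,7.5,start=e,dec=1);print(b(e[0]))
E
python3 t2.py
```

```text
(np.float64(1.7854671955757733e-12), array([ 40.85039165,   6.57541816, -50.53834253,  47.57803742,
       -42.60757238, -95.48033483]))
(np.float64(2.3841465666474485e-13), array([  29.40540365,   12.77540811,  -56.06544924,   67.11749256,
        -31.88153067, -107.07692816])) [-80.70536873 -46.3093408  105.26986551]
(np.float64(2.2286012589411163e-12), array([ 23.78815125,   4.38252214, -28.9578837 ,  30.42827461,
       -35.55729874, -57.80207866]))
[{"ty": 0.1, "ax": -0.012, "ay": 0.042, "az": -0.001, "claw": 7.5}, {"tx": 0.1, "ty": 0.1, "tz": -0.1, "ax": -0.011, "ay": 0.042, "az": -0.002, "claw": 7.5}, {"ty": 0.1, "ax": -0.012, "ay": 0.041, "az": -0.001, "claw": 7.5}, {"ty": 0.1, "tz": -0.1, "ax": -0.011, "ay": 0.042, "az": -0.002, "claw": 7.5}, {"tx": 0.1, "ty": 0.1, "ax": -0.012, "ay": 0.042, "az": -0.001, "claw": 7.5}, {"ty": 0.1, "tz": -0.1, "ax": -0.011, "ay": 0.042, "az": -0.001, "claw": 7.5}, {"ty": 0.1, "ax": -0.012, "ay": 0.041, "az": -0.002, "claw": 7.5}]
[{"tz": 1.8, "claw": 7.5}, {"tz": 1.7, "claw": 7.5}, {"tz": 1.8, "claw": 7.5}, {"tz": 1.7, "claw": 7.5}]
[-80.57432653 -45.8256561  105.30263559]
```

>>> drive_tool:
  rows:
    - {"tx": 0, "ty": 0.1, "tz": 0, "ax": -0.012, "ay": 0.042, "az": -0.001, "claw": 7.5}
    - {"tx": 0.1, "ty": 0.1, "tz": -0.1, "ax": -0.011, "ay": 0.042, "az": -0.002, "claw": 7.5}
    - {"tx": 0, "ty": 0.1, "tz": 0, "ax": -0.012, "ay": 0.041, "az": -0.001, "claw": 7.5}
    - {"tx": 0, "ty": 0.1, "tz": -0.1, "ax": -0.011, "ay": 0.042, "az": -0.002, "claw": 7.5}
    - {"tx": 0.1, "ty": 0.1, "tz": 0, "ax": -0.012, "ay": 0.042, "az": -0.001, "claw": 7.5}
    - {"tx": 0, "ty": 0.1, "tz": -0.1, "ax": -0.011, "ay": 0.042, "az": -0.001, "claw": 7.5}
    - {"tx": 0, "ty": 0.1, "tz": 0, "ax": -0.012, "ay": 0.041, "az": -0.002, "claw": 7.5}
    - {"tx": 0, "ty": 0, "tz": 0, "ax": 0, "ay": 0, "az": 0, "claw": 7.5}

```text
time_s: 3.87
tcp_pos: [0.4706, 0.0663, 0.1657]
ee_rot: [[-0.32, -0.885, 0.338], [-0.912, 0.191, -0.364], [0.258, -0.425, -0.868]]
wrist_force: [-0.2, 0.9, -0.9]
gripper_width: 0.86
gripper_force: 0.0
```

```bash
sed -i 's/6\*np.sin(t)\*-1\*-1/-6*np.sin(t)/;s/cos(t)+-6/cos(t)-6/' lift.py; grep -n "sin(t)" lift.py
python3 - <<'E'
from lift import *
s=sense();print(s["joints"].round(1),b(s["tcp_pos"]).round(1),s["wrist_force"])
p1,R1=pose(0,60,-35,gap=4)
e=rows(lerp(s["tcp_pos"],s["ee_rot"],p1,R1,5),7.5,dec=1)
E
```

```text
8:    t=np.deg2rad(th);c=np.array([H[0]-210*np.cos(t)-6*np.sin(t),y,H[2]+210*np.sin(t)-6*np.cos(t)])
[ 41.3   6.6 -50.4  47.2 -42.7 -95.4] [-111.   -22.9  165.7] [-0.1549799   0.94267286 -0.8940367 ]
[{"tx": 0.1, "tz": 1.4, "ay": 0.001, "az": 0.001, "claw": 7.5}, {"ty": -0.1, "tz": 1.5, "ax": 0.001, "claw": 7.5}, {"tx": 0.1, "tz": 1.4, "ay": 0.001, "az": 0.001, "claw": 7.5}, {"tx": 0.1, "tz": 1.4, "ax": 0.001, "ay": 0.001, "claw": 7.5}, {"ty": -0.1, "tz": 1.4, "az": 0.001, "claw": 7.5}]
```

>>> drive_tool:
  rows:
    - {"tx": 0.1, "ty": 0, "tz": 1.4, "ax": 0, "ay": 0.001, "az": 0, "claw": 7.5}
    - {"tx": 0, "ty": 0, "tz": 1.5, "ax": 0, "ay": 0.001, "az": 0, "claw": 7.5}
    - {"tx": 0.1, "ty": -0.1, "tz": 1.4, "ax": 0, "ay": 0.001, "az": 0, "claw": 7.5}
    - {"tx": 0.1, "ty": 0, "tz": 1.4, "ax": 0, "ay": 0, "az": 0, "claw": 7.5}
    - {"tx": 0, "ty": 0, "tz": 1.4, "ax": 0, "ay": 0, "az": 0, "claw": 7.5}
    - {"tx": 0, "ty": 0, "tz": 0, "ax": 0, "ay": 0, "az": 0, "claw": 7.5}

```text
time_s: 4.37
tcp_pos: [0.496, 0.0346, 0.1069]
ee_rot: [[-0.323, -0.883, 0.342], [-0.91, 0.19, -0.369], [0.261, -0.43, -0.864]]
wrist_force: [-1.1, 2.4, 8.6]
gripper_width: 0.864
gripper_force: 3.8
```

```bash
cat > t3.py <<'E'
from lift import *
s=sense();print(s["joints"].round(1),b(s["tcp_pos"]).round(1),s["wrist_force"])
L3=[]
for th in np.r_[1,3:61:3]:
    psi=-35*(1-np.clip((th-9)/45,0,1));L3.append(pose(th,60,psi))
print(check(L3,s["joints"]))
rows(L3,7.5,dec=1)
E
python3 t3.py
```

```text
[  29.    12.6  -56.2   67.8  -31.8 -107.2] [-79.5 -48.4 106.9] [-1.11212575  2.38525348  8.56743198]
(np.float64(8.993541494249114e-12), array([ 24.50742461,   3.36096722, -30.22071141,  30.92428627,
       -35.65593917, -58.89993283]))
[{"tx": -0.1, "ty": -0.4, "tz": -0.3, "ax": -0.004, "ay": -0.001, "az": 0.002, "claw": 7.5}, {"tx": 0.2, "ty": -0.3, "tz": -0.6, "claw": 7.5}, {"tx": 0.2, "ty": -0.5, "tz": -0.9, "claw": 7.5}, {"tx": 0.3, "ty": -0.6, "tz": -0.9, "claw": 7.5}, {"tx": 0.2, "ty": -0.6, "tz": -1.0, "ax": 0.011, "ay": -0.017, "az": 0.003, "claw": 7.5}, {"tx": 0.2, "ty": -0.7, "tz": -0.8, "ax": 0.009, "ay": -0.018, "az": 0.002, "claw": 7.5}, {"tx": 0.2, "ty": -0.8, "tz": -0.9, "ax": 0.009, "ay": -0.019, "az": 0.002, "claw": 7.5}, {"tx": 0.2, "ty": -0.8, "tz": -0.8, "ax": 0.008, "ay": -0.018, "az": 0.002, "claw": 7.5}, {"tx": 0.1, "ty": -0.8, "tz": -0.7, "ax": 0.008, "ay": -0.019, "az": 0.002, "claw": 7.5}, {"tx": 0.1, "ty": -0.9, "tz": -0.7, "ax": 0.006, "ay": -0.019, "az": 0.001, "claw": 7.5}]
[{"tx": 0.1, "ty": -0.9, "tz": -0.6, "ax": 0.007, "ay": -0.02, "az": 0.001, "claw": 7.5}, {"ty": -0.9, "tz": -0.6, "ax": 0.005, "ay": -0.019, "az": 0.001, "claw": 7.5}, {"ty": -1.0, "tz": -0.5, "ax": 0.005, "ay": -0.02, "az": 0.001, "claw": 7.5}, {"tx": 0.1, "ty": -1.0, "tz": -0.5, "ax": 0.004, "ay": -0.02, "claw": 7.5}, {"ty": -1.1, "tz": -0.4, "ax": 0.003, "ay": -0.02, "claw": 7.5}, {"tx": -0.1, "ty": -1.0, "tz": -0.4, "ax": 0.002, "ay": -0.021, "az": 0.001, "claw": 7.5}, {"ty": -1.1, "tz": -0.3, "ax": 0.002, "ay": -0.02, "claw": 7.5}, {"ty": -1.0, "tz": -0.2, "ax": 0.001, "ay": -0.02, "claw": 7.5}, {"tx": -0.1, "ty": -1.1, "tz": -0.2, "ay": -0.021, "claw": 7.5}, {"ty": -1.1, "tz": -0.1, "claw": 7.5}]
[{"ty": -1.1, "tz": -0.1, "claw": 7.5}]
```

>>> drive_tool:
  rows:
    - {"tx": -0.1, "ty": -0.4, "tz": -0.3, "ax": -0.004, "ay": 0, "az": 0.002, "claw": 7.5}
    - {"tx": 0.2, "ty": -0.3, "tz": -0.6, "ax": 0, "ay": 0, "az": 0, "claw": 7.5}
    - {"tx": 0.2, "ty": -0.5, "tz": -0.9, "ax": 0, "ay": 0, "az": 0, "claw": 7.5}
    - {"tx": 0, "ty": 0, "tz": 0, "ax": 0, "ay": 0, "az": 0, "claw": 7.5}

```text
time_s: 4.7
tcp_pos: [0.4963, 0.0351, 0.1269]
ee_rot: [[-0.327, -0.885, 0.332], [-0.909, 0.197, -0.368], [0.26, -0.422, -0.868]]
wrist_force: [-2.8, -1.6, -3.3]
gripper_width: 0.863
gripper_force: 1.2
```

Run:
```python
from plan import *
s=sense();print(b(s["tcp_pos"]).round(1),s["wrist_force"],s["gripper_force"])
print("expected (th=6):")
from lift import pose
p,R=pose(6,60,-35);print(b(p).round(1))
p,d=capture("scene");cv2.imwrite("pics/s3.png",cv2.resize(p[100:290,150:400,::-1],None,fx=3,fy=3))
```

```text
[-79.3 -47.9 126.9] [-2.76656447 -1.55799479 -3.25546986] 1.1756760813295841
expected (th=6):
[-76.6 -46.3 129. ]
```

View pics/s3.png

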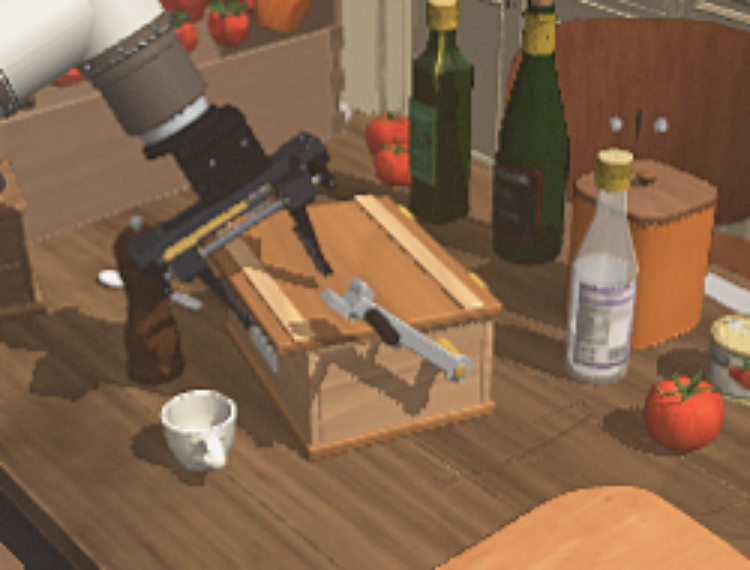

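The lid is lifting on the lower finger. The mill at (150,300) in the crop is clear of the gripper, and the cup and peg are untouched.

>>> drive_tool:
  rows:
    - {"tx": 0.3, "ty": -0.6, "tz": -0.9, "ax": 0, "ay": 0, "az": 0, "claw": 7.5}
    - {"tx": 0.2, "ty": -0.6, "tz": -1.0, "ax": 0.011, "ay": -0.017, "az": 0.003, "claw": 7.5}
    - {"tx": 0.2, "ty": -0.7, "tz": -0.8, "ax": 0.009, "ay": -0.018, "az": 0.002, "claw": 7.5}
    - {"tx": 0.2, "ty": -0.8, "tz": -0.9, "ax": 0.009, "ay": -0.019, "az": 0.002, "claw": 7.5}
    - {"tx": 0.2, "ty": -0.8, "tz": -0.8, "ax": 0.008, "ay": -0.018, "az": 0.002, "claw": 7.5}
    - {"tx": 0.1, "ty": -0.8, "tz": -0.7, "ax": 0.008, "ay": -0.019, "az": 0.002, "claw": 7.5}
    - {"tx": 0.1, "ty": -0.9, "tz": -0.7, "ax": 0.006, "ay": -0.019, "az": 0.001, "claw": 7.5}
    - {"tx": 0, "ty": 0, "tz": 0, "ax": 0, "ay": 0, "az": 0, "claw": 7.5}

```text
time_s: 5.42
tcp_pos: [0.5165, 0.0323, 0.2031]
ee_rot: [[-0.295, -0.862, 0.412], [-0.942, 0.19, -0.277], [0.16, -0.469, -0.868]]
wrist_force: [-4.9, 0.2, -0.1]
gripper_width: 0.863
gripper_force: 2.3
```

```bash
cat > t4.py <<'E'
from lift import *
s=sense();print(s["joints"].round(1),b(s["tcp_pos"]).round(1),s["wrist_force"])
p,R=pose(27,60,-35*(1-18/45));print("plan",b(p).round(1))
off=s["tcp_pos"]-p
L3=[]
for th in np.r_[30:61:3]:
    psi=-35*(1-np.clip((th-9)/45,0,1));L3.append(pose(th,60,psi))
rows(L3,7.5,dec=1)
p,d=capture("scene");Q=(cloud("scene",d)-O)@B*1000
m=(Q[...,1]>-130)&(Q[...,1]<-100)&(Q[...,0]<60)&(Q[...,0]>-140)&(Q[...,2]>126)&(Q[...,2]<330)
L=Q[m];print(len(L), np.rad2deg(np.arctan2(L[:,2]-116,90-L[:,0])).mean() if len(L) else 0)
E
python3 t4.py
```

```text
[ 31.2   3.7 -48.   50.3 -35.8 -87.3] [-58.9 -46.3 203.1] [-4.92304279  0.19680658 -0.0742208 ]
plan [-56.6 -43.9 204.7]
[{"tx": -0.2, "ty": -1.2, "tz": -0.7, "ax": 0.012, "ay": -0.023, "claw": 7.5}, {"tx": 0.1, "ty": -0.9, "tz": -0.6, "ax": 0.006, "ay": -0.02, "az": 0.001, "claw": 7.5}, {"ty": -1.0, "tz": -0.5, "ax": 0.004, "ay": -0.02, "claw": 7.5}, {"ty": -1.0, "tz": -0.5, "ax": 0.004, "ay": -0.02, "az": 0.001, "claw": 7.5}, {"ty": -1.1, "tz": -0.4, "ax": 0.003, "ay": -0.02, "claw": 7.5}, {"ty": -1.0, "tz": -0.4, "ax": 0.003, "ay": -0.02, "claw": 7.5}, {"ty": -1.1, "tz": -0.3, "ax": 0.002, "ay": -0.02, "claw": 7.5}, {"ty": -1.1, "tz": -0.2, "ax": 0.001, "ay": -0.02, "claw": 7.5}, {"tx": -0.1, "ty": -1.0, "tz": -0.2, "ay": -0.021, "claw": 7.5}, {"ty": -1.1, "tz": -0.1, "claw": 7.5}]
[{"ty": -1.1, "tz": -0.1, "claw": 7.5}]
440 28.780160405648676
```

>>> drive_tool:
  rows:
    - {"tx": -0.1, "ty": -1.1, "tz": -0.7, "ax": 0.01, "ay": -0.022, "az": 0, "claw": 7.5}
    - {"tx": 0.1, "ty": -0.9, "tz": -0.6, "ax": 0.006, "ay": -0.02, "az": 0.001, "claw": 7.5}
    - {"tx": 0, "ty": -1.0, "tz": -0.5, "ax": 0.004, "ay": -0.02, "az": 0, "claw": 7.5}
    - {"tx": 0, "ty": -1.0, "tz": -0.5, "ax": 0.004, "ay": -0.02, "az": 0.001, "claw": 7.5}
    - {"tx": 0, "ty": -1.1, "tz": -0.4, "ax": 0.003, "ay": -0.02, "az": 0, "claw": 7.5}
    - {"tx": 0, "ty": -1.0, "tz": -0.4, "ax": 0.003, "ay": -0.02, "az": 0, "claw": 7.5}
    - {"tx": 0, "ty": -1.1, "tz": -0.3, "ax": 0.002, "ay": -0.02, "az": 0, "claw": 7.5}
    - {"tx": 0, "ty": -1.1, "tz": -0.2, "ax": 0.001, "ay": -0.02, "az": 0, "claw": 7.5}
    - {"tx": -0.1, "ty": -1.0, "tz": -0.2, "ax": 0, "ay": -0.021, "az": 0, "claw": 7.5}
    - {"tx": 0, "ty": 0, "tz": 0, "ax": 0, "ay": 0, "az": 0, "claw": 7.5}

```text
time_s: 6.3
tcp_pos: [0.5816, 0.0255, 0.2824]
ee_rot: [[-0.213, -0.846, 0.489], [-0.977, 0.185, -0.105], [-0.002, -0.5, -0.866]]
wrist_force: [-0.5, 0.7, -0.1]
gripper_width: 0.867
gripper_force: 0.6
```

```bash
cat > t5.py <<'E'
from lift import *
s=sense();print(s["joints"].round(1),b(s["tcp_pos"]).round(1),(B.T@s["ee_rot"]).round(3).tolist(),s["wrist_force"])
p,d=capture("scene");Q=(cloud("scene",d)-O)@B*1000
m=(Q[...,1]>-130)&(Q[...,1]<-100)&(Q[...,0]<120)&(Q[...,0]>-140)&(Q[...,2]>130)&(Q[...,2]<330)
L=Q[m];L=L[np.hypot(90-L[:,0],L[:,2]-116)<215];a=np.rad2deg(np.arctan2(L[:,2]-116,90-L[:,0]));print(len(L),np.percentile(a,[5,25,50,75,95]).round(1))
E
python3 t5.py
python3 - <<'E'
import sys;sys.path.insert(0,'.')
from lift import *
print(b(pose(54,60,0)[0]))
E
```

```text
[ 25.5   2.2 -33.8  33.1 -34.  -62.4] [  6.1 -39.1 282.4] [[-0.0, -0.866, 0.5], [-1.0, 0.001, 0.001], [-0.002, -0.5, -0.866]] [-0.54061744  0.66113439 -0.0873679 ]
360 [52.1 53.4 55.1 56.9 70.1]
[  5.18694769 -40.         282.06429842]
```

>>> drive_tool:
  rows:
    - {"tx": 0, "ty": 0.1, "tz": 0.1, "ax": 0, "ay": 0, "az": 0, "claw": 6.7}
    - {"tx": 0, "ty": 0.1, "tz": 0.1, "ax": 0, "ay": 0, "az": 0, "claw": 5.9}
    - {"tx": 0, "ty": 0.1, "tz": 0.1, "ax": 0, "ay": 0, "az": 0, "claw": 5.1}
    - {"tx": 0, "ty": 0.2, "tz": 0.1, "ax": 0, "ay": 0, "az": 0, "claw": 4.3}
    - {"tx": 0, "ty": 0.2, "tz": 0, "ax": 0, "ay": 0, "az": 0, "claw": 3.5}
    - {"tx": 0, "ty": 0.2, "tz": 0, "ax": 0, "ay": 0, "az": 0, "claw": 2.7}
    - {"tx": 0, "ty": 0.2, "tz": 0, "ax": 0, "ay": 0, "az": 0, "claw": 1.9}
    - {"tx": 0, "ty": 0, "tz": 0, "ax": 0, "ay": 0, "az": 0, "claw": 1.0}
    - {"tx": 0, "ty": 0, "tz": 0, "ax": 0, "ay": 0, "az": 0, "claw": 1.0}
    - {"tx": 0, "ty": 0, "tz": 0, "ax": 0, "ay": 0, "az": 0, "claw": 0.8}

```text
time_s: 7.18
tcp_pos: [0.5735, 0.0267, 0.2717]
ee_rot: [[-0.213, -0.847, 0.487], [-0.977, 0.184, -0.107], [0.002, -0.498, -0.867]]
wrist_force: [-2.4, 0.5, 0.1]
gripper_width: 0.19
gripper_force: 0.6
```

```bash
cat >> t5.py <<'E'
print(s["gripper_width"]*87,s["gripper_force"],s["time_s"])
E
python3 t5.py
```

```text
[ 25.8   2.  -36.   34.9 -32.6 -64.6] [ -2.1 -39.7 271.7] [[0.0, -0.867, 0.498], [-1.0, -0.001, -0.001], [0.002, -0.498, -0.867]] [-2.44574323  0.50543062  0.09559167]
395 [56.  57.5 59.2 61.1 71.1]
16.51738762661922 0.6152564054355025 7.1833
```

Run:
```python
from lift import *
s=sense();L=[]
q=b(s["tcp_pos"])
for th in [60]+list(range(63,94,3))+[94,95]:
    t=np.deg2rad(th);L.append((w([90-181*np.cos(t),-39.7,116+181*np.sin(t)]),rot(th)))
print(check(L,s["joints"]));rows(L[1:],.8)
```

```text
(np.float64(3.3569565402662716e-12), array([ 12.94329764,  28.37052396,  21.45516969,  -2.13195392,
       -87.61091036, -25.07022558]))
[{"tx": 0.01, "ty": -1.13, "tz": 0.01, "ax": -0.05, "ay": -0.001, "az": 0.001, "claw": 0.8}, {"ty": -0.95, "tz": 0.02, "ax": -0.053, "claw": 0.8}, {"ty": -0.94, "tz": 0.03, "ax": -0.052, "claw": 0.8}, {"ty": -0.95, "tz": 0.02, "ax": -0.052, "claw": 0.8}, {"ty": -0.95, "tz": 0.03, "ax": -0.053, "claw": 0.8}, {"ty": -0.95, "tz": 0.02, "ax": -0.052, "claw": 0.8}, {"ty": -0.94, "tz": 0.03, "ax": -0.053, "claw": 0.8}, {"ty": -0.95, "tz": 0.02, "ax": -0.052, "claw": 0.8}, {"ty": -0.95, "tz": 0.03, "ax": -0.052, "claw": 0.8}, {"ty": -0.95, "tz": 0.02, "ax": -0.053, "claw": 0.8}]
[{"tx": -0.01, "ty": -0.94, "tz": 0.03, "ax": -0.052, "claw": 0.8}, {"ty": -0.32, "ax": -0.017, "claw": 0.8}, {"ty": -0.31, "ax": -0.018, "claw": 0.8}]
```

>>> drive_tool:
  rows:
    - {"tx": 0, "ty": -1.0, "tz": 0.02, "ax": -0.05, "ay": 0, "az": 0, "claw": 0.8}
    - {"tx": 0, "ty": -0.95, "tz": 0.02, "ax": -0.052, "ay": 0, "az": 0, "claw": 0.8}
    - {"tx": 0, "ty": -0.95, "tz": 0.03, "ax": -0.053, "ay": 0, "az": 0, "claw": 0.8}
    - {"tx": 0, "ty": -0.95, "tz": 0.02, "ax": -0.052, "ay": 0, "az": 0, "claw": 0.8}
    - {"tx": 0, "ty": -0.95, "tz": 0.03, "ax": -0.053, "ay": 0, "az": 0, "claw": 0.8}
    - {"tx": 0, "ty": -0.95, "tz": 0.02, "ax": -0.052, "ay": 0, "az": 0, "claw": 0.8}
    - {"tx": 0, "ty": -0.95, "tz": 0.03, "ax": -0.053, "ay": 0, "az": 0, "claw": 0.8}
    - {"tx": 0, "ty": -0.95, "tz": 0.02, "ax": -0.052, "ay": 0, "az": 0, "claw": 0.8}
    - {"tx": 0, "ty": -0.95, "tz": 0.03, "ax": -0.052, "ay": 0, "az": 0, "claw": 0.8}
    - {"tx": 0, "ty": 0, "tz": 0, "ax": 0, "ay": 0, "az": 0, "claw": 0.8}

```text
time_s: 8.07
tcp_pos: [0.6565, 0.0067, 0.2967]
ee_rot: [[-0.215, -0.975, 0.051], [-0.977, 0.215, -0.016], [0.005, -0.053, -0.999]]
wrist_force: [-2.8, -3.3, 5.6]
gripper_width: 0.136
gripper_force: 30.0
```

```bash
python3 t5.py
```

```text
[ 15.5  21.5   9.5   1.7 -75.4 -28.3] [ 83.3 -41.5 296.7] [[-0.002, -0.999, 0.053], [-1.0, 0.002, -0.005], [0.005, -0.053, -0.999]] [-2.81431243 -3.33709399  5.60230508]
620 [81.5 85.2 86.1 87.9 92.8]
11.867466505203202 30.030614915303886 8.0667
```

>>> drive_tool:
  rows:
    - {"tx": 0, "ty": -0.8, "tz": 0.02, "ax": -0.044, "ay": 0, "az": 0, "claw": 0.8}
    - {"tx": 0, "ty": -0.6, "tz": 0.02, "ax": -0.033, "ay": 0, "az": 0, "claw": 0.8}
    - {"tx": 0, "ty": -0.45, "tz": 0.01, "ax": -0.025, "ay": 0, "az": 0, "claw": 0.8}
    - {"tx": 0, "ty": -0.3, "tz": 0, "ax": -0.017, "ay": 0, "az": 0, "claw": 0.8}
    - {"tx": 0, "ty": -0.2, "tz": 0, "ax": -0.011, "ay": 0, "az": 0, "claw": 0.8}
    - {"tx": 0, "ty": 0, "tz": 0, "ax": 0, "ay": 0, "az": 0, "claw": 0.8}
    - {"tx": 0, "ty": 0, "tz": 0, "ax": 0, "ay": 0, "az": 0, "claw": 0.8}

```text
time_s: 8.7
tcp_pos: [0.6774, 0.0021, 0.2966]
ee_rot: [[-0.214, -0.974, -0.073], [-0.977, 0.214, 0.012], [0.004, 0.074, -0.997]]
wrist_force: [0.5, -5.5, 1.4]
gripper_width: 0.139
gripper_force: 30.0
```

```bash
python3 t5.py
```

```text
[ 13.1  27.8  20.5  -1.6 -86.6 -25.3] [104.7 -41.5 296.6] [[-0.001, -0.997, -0.074], [-1.0, 0.002, -0.004], [0.004, 0.074, -0.997]] [ 0.52013395 -5.4575833   1.40872304]
664 [86.5 91.7 92.7 94.2 98.4]
12.078452456701926 30.010148418077733 8.7
```

>>> drive_tool:
  rows:
    - {"tx": 0, "ty": -0.1, "tz": 0, "ax": -0.006, "ay": 0, "az": 0, "claw": 0.8}
    - {"tx": 0, "ty": 0, "tz": 0, "ax": 0, "ay": 0, "az": 0, "claw": 1.4}
    - {"tx": 0, "ty": 0, "tz": 0, "ax": 0, "ay": 0, "az": 0, "claw": 1.8}
    - {"tx": 0, "ty": 0, "tz": 0, "ax": 0, "ay": 0, "az": 0, "claw": 2.4}
    - {"tx": 0, "ty": 0, "tz": 0, "ax": 0, "ay": 0, "az": 0, "claw": 4.0}
    - {"tx": 0, "ty": 0, "tz": 0, "ax": 0, "ay": 0, "az": 0, "claw": 4.0}
    - {"tx": 0, "ty": 0, "tz": -1.5, "ax": 0, "ay": 0, "az": 0, "claw": 4.0}
    - {"tx": 0, "ty": 0, "tz": -2.5, "ax": 0, "ay": 0, "az": 0, "claw": 4.0}
    - {"tx": 0, "ty": 0, "tz": -2.5, "ax": 0, "ay": 0, "az": 0, "claw": 4.0}
    - {"tx": 0, "ty": 0, "tz": 0, "ax": 0, "ay": 0, "az": 0, "claw": 4.0}

```text
time_s: 9.58
tcp_pos: [0.6843, 0.0029, 0.3661]
ee_rot: [[-0.213, -0.975, -0.071], [-0.977, 0.212, 0.016], [-0.0, 0.073, -0.997]]
wrist_force: [0.2, 0.4, 2.0]
gripper_width: 0.454
gripper_force: 0.0
```

```bash
python3 t5.py
cat > t6.py <<'E'
from lift import *
p,d=capture("top");np.save("top6.npy",d)
cv2.imwrite("pics/top6.png",cv2.resize(p[120:320,170:400,::-1],None,fx=3,fy=3))
Q=(cloud("top",d)-O)@B*1000
m=(Q[...,1]<-166)&(Q[...,1]>-215)&(Q[...,2]>110)&(Q[...,2]<230)&(Q[...,0]<90)&(Q[...,0]>-110);L=Q[m];print("peg",len(L),L.min(0).round(1),np.median(L,0).round(1),L.max(0).round(1))
m=(abs(Q[...,0])<78)&(abs(Q[...,1])<108)&(Q[...,2]>40)&(Q[...,2]<125);L=Q[m];print("in bin",len(L))
for lo,hi in((-110,0),(0,110)):
    K=L[(L[:,1]>lo)&(L[:,1]<hi)];print(len(K),K[:,2].max().round(1) if len(K) else 0, np.median(K[K[:,2]>K[:,2].max()-8],0).round(1) if len(K) else 0)
s=sense();L=[];P=[]
pp,RR=s["tcp_pos"],s["ee_rot"]
L+=lerp(pp,RR,w([-20,-100,375]),rot(85),6);L+=lerp(*L[-1],w([-110,-187,240]),rot(75),8);L+=lerp(*L[-1],w([-100,-187,138]),rot(75),5)
print(check(L,s["joints"]));rows(L,0,dec=1)
E
python3 t6.py
```

```text
[ 12.9  28.1  30.6  -1.8 -96.2 -25.3] [111.2 -39.3 366.1] [[0.0, -0.997, -0.073], [-1.0, -0.0, 0.0], [-0.0, 0.073, -0.997]] [0.20177949 0.43851621 2.01803205]
656 [88.3 92.8 93.9 95.4 99.3]
39.47452758726171 0.0 9.5833
peg 84 [ -53.5 -203.2  160.4] [ -47.1 -184.8  166.9] [ -40.3 -166.1  171.1]
in bin 626
222 109.5 [-32.2 -49.6 105.2]
404 70.3 [-32.4  44.7  64.2]
(np.float64(1.2135413233984255e-11), array([ 12.25491596,   3.59472399, -44.45246783,  12.87220915,
       -28.86823417, -35.12933105]))
[{"tx": 1.0, "ty": 2.2, "tz": -0.1, "ax": 0.028, "claw": 0.0}, {"tx": 1.0, "ty": 2.1, "tz": -0.1, "ax": 0.028, "claw": 0.0}, {"tx": 1.0, "ty": 2.2, "tz": -0.1, "ax": 0.028, "claw": 0.0}, {"tx": 1.1, "ty": 2.2, "tz": -0.3, "ax": 0.028, "claw": 0.0}, {"tx": 1.0, "ty": 2.1, "tz": -0.3, "ax": 0.028, "claw": 0.0}, {"tx": 1.0, "ty": 2.2, "tz": -0.3, "ax": 0.028, "claw": 0.0}, {"tx": 1.1, "ty": 1.2, "tz": 1.6, "ax": 0.022, "claw": 0.0}, {"tx": 1.1, "ty": 1.3, "tz": 1.5, "ax": 0.022, "claw": 0.0}, {"tx": 1.1, "ty": 1.4, "tz": 1.5, "ax": 0.022, "claw": 0.0}, {"tx": 1.0, "ty": 1.4, "tz": 1.5, "ax": 0.021, "claw": 0.0}]
[{"tx": 1.1, "ty": 1.4, "tz": 1.5, "ax": 0.022, "claw": 0.0}, {"tx": 1.1, "ty": 1.4, "tz": 1.4, "ax": 0.022, "claw": 0.0}, {"tx": 1.1, "ty": 1.5, "tz": 1.5, "ax": 0.022, "claw": 0.0}, {"tx": 1.1, "ty": 1.4, "tz": 1.3, "ax": 0.022, "claw": 0.0}, {"ty": 0.4, "tz": 2.0, "claw": 0.0}, {"ty": 0.3, "tz": 2.1, "claw": 0.0}, {"ty": 0.4, "tz": 2.0, "claw": 0.0}, {"ty": 0.3, "tz": 2.0, "claw": 0.0}, {"ty": 0.3, "tz": 2.0, "claw": 0.0}]
```

View pics/top6.png

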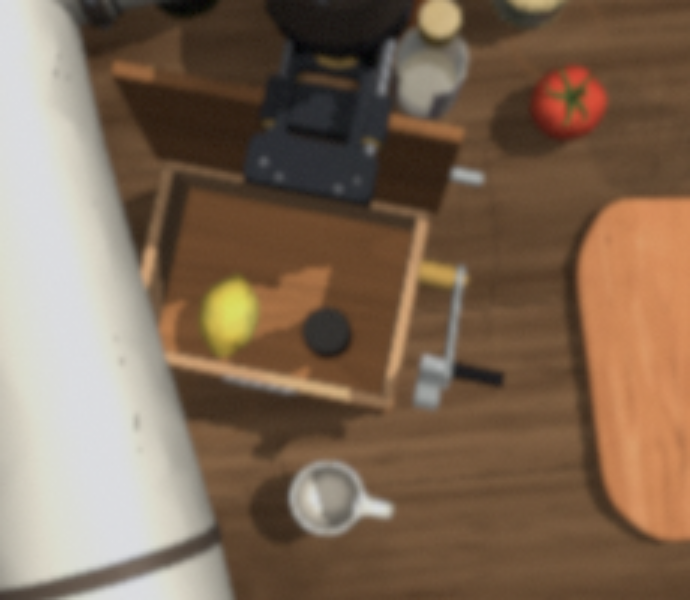

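The lid stands leaned back, the lemon is on the left at (230,315), and the jar is on the right at (327,332). The stay and peg are at (475,375), still low. Next I'll close the fingers and go in front of the peg.

>>> drive_tool:
  rows:
    - {"tx": 1.0, "ty": 2.2, "tz": -0.1, "ax": 0.028, "ay": 0, "az": 0, "claw": 4}
    - {"tx": 1.0, "ty": 2.1, "tz": -0.1, "ax": 0.028, "ay": 0, "az": 0, "claw": 0}
    - {"tx": 1.0, "ty": 2.2, "tz": -0.1, "ax": 0.028, "ay": 0, "az": 0, "claw": 0}
    - {"tx": 1.1, "ty": 2.2, "tz": -0.3, "ax": 0.028, "ay": 0, "az": 0, "claw": 0}
    - {"tx": 1.0, "ty": 2.1, "tz": -0.3, "ax": 0.028, "ay": 0, "az": 0, "claw": 0}
    - {"tx": 1.0, "ty": 2.2, "tz": -0.3, "ax": 0.028, "ay": 0, "az": 0, "claw": 0}
    - {"tx": 1.1, "ty": 1.2, "tz": 1.6, "ax": 0.022, "ay": 0, "az": 0, "claw": 0}
    - {"tx": 1.1, "ty": 1.3, "tz": 1.5, "ax": 0.022, "ay": 0, "az": 0, "claw": 0}
    - {"tx": 1.1, "ty": 1.4, "tz": 1.5, "ax": 0.022, "ay": 0, "az": 0, "claw": 0}
    - {"tx": 1.0, "ty": 1.4, "tz": 1.5, "ax": 0.021, "ay": 0, "az": 0, "claw": 0}

```text
time_s: 10.52
tcp_pos: [0.4872, -0.0616, 0.3054]
ee_rot: [[-0.213, -0.963, 0.166], [-0.977, 0.209, -0.038], [0.002, -0.17, -0.985]]
wrist_force: [0.3, -1.1, 0.4]
gripper_width: 0.01
gripper_force: 0.0
```

>>> drive_tool:
  rows:
    - {"tx": 1.1, "ty": 1.4, "tz": 1.5, "ax": 0.022, "ay": 0, "az": 0, "claw": 0}
    - {"tx": 1.1, "ty": 1.4, "tz": 1.4, "ax": 0.022, "ay": 0, "az": 0, "claw": 0}
    - {"tx": 1.1, "ty": 1.5, "tz": 1.5, "ax": 0.022, "ay": 0, "az": 0, "claw": 0}
    - {"tx": 1.1, "ty": 1.4, "tz": 1.3, "ax": 0.022, "ay": 0, "az": 0, "claw": 0}
    - {"tx": 0, "ty": 0.4, "tz": 2.0, "ax": 0, "ay": 0, "az": 0, "claw": 0}
    - {"tx": 0, "ty": 0.3, "tz": 2.1, "ax": 0, "ay": 0, "az": 0, "claw": 0}
    - {"tx": 0, "ty": 0.4, "tz": 2.0, "ax": 0, "ay": 0, "az": 0, "claw": 0}
    - {"tx": 0, "ty": 0.3, "tz": 2.0, "ax": 0, "ay": 0, "az": 0, "claw": 0}
    - {"tx": 0, "ty": 0.3, "tz": 2.0, "ax": 0, "ay": 0, "az": 0, "claw": 0}
    - {"tx": 0, "ty": 0, "tz": 0, "ax": 0, "ay": 0, "az": 0, "claw": 0}

```text
time_s: 11.35
tcp_pos: [0.4416, -0.0978, 0.1334]
ee_rot: [[-0.214, -0.947, 0.24], [-0.977, 0.206, -0.057], [0.005, -0.247, -0.969]]
wrist_force: [-0.6, 0.8, 0.0]
gripper_width: 0.005
gripper_force: 0.0
```

```bash
cat > t7.py <<'E'
from lift import *
s=sense();print(s["joints"].round(1),b(s["tcp_pos"]).round(1),(B.T@s["ee_rot"][:,2]).round(3),s["wrist_force"],s["time_s"])
L=[]
for el in np.r_[.75:1.70:.07,1.70,1.72]:
    c=np.array([35-112*np.cos(el),-187,86+112*np.sin(el)]);z=B.T@rot(75)[:,2];y=B.T@rot(75)[:,1]
    L.append((w(c+y*(7+15)+z*20),rot(75)))   # peg touches the finger's forward face 20 mm above its tip
print(b(L[0][0]).round(1),b(L[-1][0]).round(1),check(L,s["joints"]))
A=lerp(s["tcp_pos"],s["ee_rot"],*L[0],3)
rows(A+L[1:],0,dec=1)
E
python3 t7.py
```

```text
[ 12.2   3.9 -44.9  12.8 -28.9 -35. ] [-104.5 -189.4  133.4] [ 0.247 -0.005 -0.969] [-0.64079326  0.78312507  0.03906131] 11.35
[ -63.  -187.   137.3] [  35.6 -187.   171.7] (np.float64(2.5566120729711375e-12), array([  5.82206516,  14.37422337, -23.03027744,   7.42324501,
       -38.54314883, -23.36167817]))
[{"tx": -0.1, "ty": -1.4, "tz": 0.2, "ax": 0.004, "ay": -0.002, "claw": 0.0}, {"tx": -0.1, "ty": -1.3, "tz": 0.2, "ax": 0.004, "ay": -0.001, "claw": 0.0}, {"ty": -1.4, "tz": 0.3, "ax": 0.004, "ay": -0.002, "claw": 0.0}, {"ty": -0.7, "tz": -0.4, "claw": 0.0}, {"ty": -0.7, "tz": -0.4, "claw": 0.0}, {"ty": -0.7, "tz": -0.3, "claw": 0.0}, {"ty": -0.8, "tz": -0.2, "claw": 0.0}, {"ty": -0.7, "tz": -0.2, "claw": 0.0}, {"ty": -0.8, "tz": -0.1, "claw": 0.0}, {"ty": -0.8, "tz": -0.1, "claw": 0.0}]
[{"ty": -0.8, "tz": -0.1, "claw": 0.0}, {"ty": -0.7, "tz": 0.1, "claw": 0.0}, {"ty": -0.8, "tz": 0.1, "claw": 0.0}, {"ty": -0.8, "tz": 0.1, "claw": 0.0}, {"ty": -0.8, "tz": 0.2, "claw": 0.0}, {"ty": -0.7, "tz": 0.2, "claw": 0.0}, {"ty": -0.4, "tz": 0.2, "claw": 0.0}, {"ty": -0.2, "tz": 0.1, "claw": 0.0}]
```

>>> drive_tool:
  rows:
    - {"tx": -0.1, "ty": -1.4, "tz": 0.2, "ax": 0.004, "ay": 0, "az": 0, "claw": 0}
    - {"tx": -0.1, "ty": -1.3, "tz": 0.2, "ax": 0.004, "ay": 0, "az": 0, "claw": 0}
    - {"tx": 0, "ty": -1.4, "tz": 0.3, "ax": 0.004, "ay": 0, "az": 0, "claw": 0}
    - {"tx": 0, "ty": -0.7, "tz": -0.4, "ax": 0, "ay": 0, "az": 0, "claw": 0}
    - {"tx": 0, "ty": -0.7, "tz": -0.4, "ax": 0, "ay": 0, "az": 0, "claw": 0}
    - {"tx": 0, "ty": -0.7, "tz": -0.3, "ax": 0, "ay": 0, "az": 0, "claw": 0}
    - {"tx": 0, "ty": -0.8, "tz": -0.2, "ax": 0, "ay": 0, "az": 0, "claw": 0}
    - {"tx": 0, "ty": -0.7, "tz": -0.2, "ax": 0, "ay": 0, "az": 0, "claw": 0}
    - {"tx": 0, "ty": -0.8, "tz": -0.1, "ax": 0, "ay": 0, "az": 0, "claw": 0}
    - {"tx": 0, "ty": -0.8, "tz": -0.1, "ax": 0, "ay": 0, "az": 0, "claw": 0}

```text
time_s: 12.18
tcp_pos: [0.5316, -0.1137, 0.1728]
ee_rot: [[-0.213, -0.941, 0.262], [-0.977, 0.205, -0.058], [0.001, -0.269, -0.963]]
wrist_force: [-1.6, 0.4, 0.6]
gripper_width: 0.006
gripper_force: 0.6
```

>>> drive_tool:
  rows:
    - {"tx": 0, "ty": -0.8, "tz": -0.1, "ax": 0, "ay": 0, "az": 0, "claw": 0}
    - {"tx": 0, "ty": -0.7, "tz": 0.1, "ax": 0, "ay": 0, "az": 0, "claw": 0}
    - {"tx": 0, "ty": -0.8, "tz": 0.1, "ax": 0, "ay": 0, "az": 0, "claw": 0}
    - {"tx": 0, "ty": -0.8, "tz": 0.1, "ax": 0, "ay": 0, "az": 0, "claw": 0}
    - {"tx": 0, "ty": -0.8, "tz": 0.2, "ax": 0, "ay": 0, "az": 0, "claw": 0}
    - {"tx": 0, "ty": -0.5, "tz": 0.2, "ax": 0, "ay": 0, "az": 0, "claw": 0}
    - {"tx": 0, "ty": 0, "tz": 0, "ax": 0, "ay": 0, "az": 0, "claw": 0}

```text
time_s: 12.77
tcp_pos: [0.5753, -0.1231, 0.1779]
ee_rot: [[-0.213, -0.941, 0.262], [-0.977, 0.205, -0.059], [0.002, -0.269, -0.963]]
wrist_force: [0.2, 0.5, 0.9]
gripper_width: 0.007
gripper_force: 0.0
```

Run:
```python
from lift import *
s=sense();print(s["joints"].round(1),b(s["tcp_pos"]).round(1),s["wrist_force"],s["time_s"])
p,d=capture("scene");cv2.imwrite("pics/s8.png",cv2.resize(p[100:290,150:400,::-1],None,fx=3,fy=3))
for n,dd in(("scene",d),("top",capture("top")[1])):
    Q=(cloud(n,dd)-O)@B*1000
    m=(Q[...,1]<-155)&(Q[...,1]>-167)&(Q[...,2]>80)&(Q[...,2]<260)&(Q[...,0]<90)&(Q[...,0]>-110);L=Q[m];print(len(L),L.min(0),L.max(0))
```

```text
[  6.2  13.4 -23.8   8.  -38.3 -24.2] [  31.6 -185.6  177.9] [0.2028496  0.54921509 0.87417415] 12.7667
199 [ -87.22318374 -166.7007204    80.81497079] [  56.13933243 -155.31789828  259.6114342 ]
7 [  23.17213486 -159.07436905   82.92780728] [  50.70563873 -155.23335793  208.76949372]
```

View pics/s8.png

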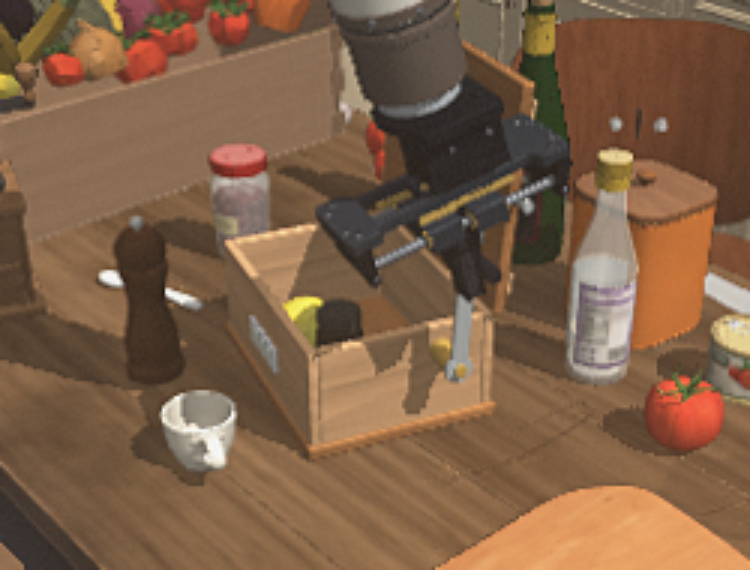

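The stay is nearly upright. I'll push on gently until its stop gives a force reading.

>>> drive_tool:
  rows:
    - {"tx": 0, "ty": -0.3, "tz": 0.1, "ax": 0, "ay": 0, "az": 0, "claw": 0}
    - {"tx": 0, "ty": -0.3, "tz": 0.1, "ax": 0, "ay": 0, "az": 0, "claw": 0}
    - {"tx": 0, "ty": 0, "tz": 0, "ax": 0, "ay": 0, "az": 0, "claw": 0}

```text
time_s: 13.12
tcp_pos: [0.5803, -0.1244, 0.1778]
ee_rot: [[-0.213, -0.941, 0.262], [-0.977, 0.205, -0.059], [0.002, -0.268, -0.963]]
wrist_force: [0.1, -0.0, -0.7]
gripper_width: 0.007
gripper_force: 0.0
```

>>> drive_tool:
  rows:
    - {"tx": 0, "ty": -0.2, "tz": 0, "ax": 0, "ay": 0, "az": 0, "claw": 0}
    - {"tx": 0, "ty": 0, "tz": 0, "ax": 0, "ay": 0, "az": 0, "claw": 0}

```text
time_s: 13.28
tcp_pos: [0.5819, -0.1247, 0.1782]
ee_rot: [[-0.213, -0.942, 0.261], [-0.977, 0.205, -0.059], [0.002, -0.267, -0.964]]
wrist_force: [-1.3, 0.4, -0.4]
gripper_width: 0.003
gripper_force: 0.3
```

>>> drive_tool:
  rows:
    - {"tx": 0, "ty": -0.2, "tz": 0, "ax": 0, "ay": 0, "az": 0, "claw": 0}
    - {"tx": 0, "ty": 0, "tz": 0, "ax": 0, "ay": 0, "az": 0, "claw": 0}

```text
time_s: 13.45
tcp_pos: [0.5833, -0.1251, 0.1785]
ee_rot: [[-0.213, -0.942, 0.26], [-0.977, 0.205, -0.059], [0.002, -0.266, -0.964]]
wrist_force: [-1.5, 0.6, -1.7]
gripper_width: 0.003
gripper_force: 1.2
```

>>> drive_tool:
  rows:
    - {"tx": 0, "ty": -0.3, "tz": 0, "ax": 0, "ay": 0, "az": 0, "claw": 0}
    - {"tx": 0, "ty": 0, "tz": 0, "ax": 0, "ay": 0, "az": 0, "claw": 0}

```text
time_s: 13.62
tcp_pos: [0.5835, -0.1254, 0.1784]
ee_rot: [[-0.214, -0.943, 0.254], [-0.977, 0.206, -0.058], [0.002, -0.261, -0.965]]
wrist_force: [-9.0, 4.6, 2.2]
gripper_width: 0.007
gripper_force: 4.5
```

>>> drive_tool:
  rows:
    - {"tx": 0, "ty": -0.2, "tz": 0, "ax": 0, "ay": 0, "az": 0, "claw": 0}
    - {"tx": 0, "ty": 0, "tz": 0, "ax": 0, "ay": 0, "az": 0, "claw": 0}

```text
time_s: 13.78
tcp_pos: [0.5836, -0.1256, 0.1783]
ee_rot: [[-0.214, -0.944, 0.251], [-0.977, 0.207, -0.058], [0.003, -0.257, -0.966]]
wrist_force: [-14.4, 7.5, 4.8]
gripper_width: 0.008
gripper_force: 6.4
```

```bash
cat > t9.py <<'E'
from lift import *
s=sense();print(b(s["tcp_pos"]).round(1),s["wrist_force"].round(1),s["time_s"])
for n in("scene","top"):
    p,d=capture(n);Q=(cloud(n,d)-O)@B*1000
    # steel bar: x vs z, on outer face
    m=(Q[...,1]<-154)&(Q[...,1]>-170)&(Q[...,2]>95)&(Q[...,2]<150)&(Q[...,0]<90)&(Q[...,0]>-110);L=Q[m]
    if len(L)>20:
        k=np.polyfit(L[:,2]-86,L[:,0],1);print(n,len(L),k,L[:,1].mean(),"lean rad",np.arctan(k[0]))
E
python3 t9.py
```

```text
[  40.2 -186.3  178.3] [-14.4   7.5   4.8] 13.7833
scene 113 [ 0.13785336 35.19109353] -159.1836177400809 lean rad 0.13698995163003913
```

>>> drive_tool:
  rows:
    - {"tx": 0, "ty": 0.6, "tz": 0, "ax": 0, "ay": 0, "az": 0, "claw": 0}
    - {"tx": 0, "ty": 1.5, "tz": 0, "ax": 0, "ay": 0, "az": 0, "claw": 0}
    - {"tx": 0, "ty": 2.0, "tz": 0, "ax": 0, "ay": 0, "az": 0, "claw": 0}
    - {"tx": 0, "ty": 1.0, "tz": -2.5, "ax": 0, "ay": 0, "az": 0, "claw": 0}
    - {"tx": 0, "ty": 0, "tz": -3.5, "ax": 0, "ay": 0, "az": 0, "claw": 0}
    - {"tx": 0, "ty": 0, "tz": -3.5, "ax": 0, "ay": 0, "az": 0, "claw": 0}
    - {"tx": 0, "ty": 0, "tz": -3.5, "ax": 0, "ay": 0, "az": 0, "claw": 4}
    - {"tx": 0, "ty": 0, "tz": -3.5, "ax": 0, "ay": 0, "az": 0, "claw": 4}
    - {"tx": 0, "ty": 0, "tz": -3.5, "ax": 0, "ay": 0, "az": 0, "claw": 4}
    - {"tx": 0, "ty": 0, "tz": 0, "ax": 0, "ay": 0, "az": 0, "claw": 4}

```text
time_s: 14.72
tcp_pos: [0.4909, -0.1043, 0.3693]
ee_rot: [[-0.211, -0.936, 0.28], [-0.977, 0.203, -0.059], [-0.002, -0.286, -0.958]]
wrist_force: [1.8, 0.3, 0.5]
gripper_width: 0.222
gripper_force: 0.0
```

```bash
python3 t9.py
cat > t10.py <<'E'
from lift import *
s=sense();c,d=capture("scene");Q=(cloud("scene",d)-O)@B*1000
m=(Q[...,1]>-126)&(Q[...,1]<120)&(Q[...,2]>200)&(Q[...,2]<310)&(Q[...,0]>60)&(Q[...,0]<130);L=Q[m]
k=np.polyfit(L[:,2]-116,L[:,0],1);print(len(L),"lid front face x at z=300:",np.polyval(k,184),"angle",90+np.rad2deg(np.arctan(k[0])))
L=lerp(s["tcp_pos"],s["ee_rot"],w([40,-80,385]),rot(90),8)
L+=lerp(*L[-1],w([111,-40,370]),rot(95),4)
t=np.deg2rad(95);L+=lerp(*L[-1],w([90-182*np.cos(t),-40,116+182*np.sin(t)]),rot(95),5)
print(b(s["tcp_pos"]).round(1),b(L[-1][0]).round(1),check(L,s["joints"]));rows(L,4,dec=1)
E
python3 t10.py
```

```text
[ -54.9 -185.2  369.3] [1.8 0.3 0.5] 14.7167
scene 115 [ 0.15748688 34.09023649] -159.16991910758998 lean rad 0.1562039188509315
1679 lid front face x at z=300: 103.1969912312923 angle 95.24060779104606
[ -56.8 -185.1  361.9] [105.9 -40.  297.3] (np.float64(2.58533307999743e-11), array([ 12.91757346,  28.35858124,  21.57056953,  -2.12972905,
       -87.7391145 , -25.04942045]))
[{"tx": -1.3, "ty": -1.4, "tz": -0.1, "ax": -0.03, "ay": -0.001, "claw": 4.0}, {"tx": -1.3, "ty": -1.2, "ax": -0.035, "claw": 4.0}, {"tx": -1.4, "ty": -1.2, "tz": -0.1, "ax": -0.035, "claw": 4.0}, {"tx": -1.3, "ty": -1.3, "ax": -0.035, "claw": 4.0}, {"tx": -1.3, "ty": -1.2, "tz": -0.1, "ax": -0.034, "claw": 4.0}, {"tx": -1.3, "ty": -1.3, "tz": -0.2, "ax": -0.035, "claw": 4.0}, {"tx": -1.3, "ty": -1.2, "tz": -0.2, "ax": -0.035, "claw": 4.0}, {"tx": -1.3, "ty": -1.2, "tz": -0.3, "ax": -0.034, "ay": 0.001, "claw": 4.0}, {"tx": -1.0, "ty": -1.8, "tz": 0.4, "ax": -0.022, "claw": 4.0}, {"tx": -1.0, "ty": -1.8, "tz": 0.4, "ax": -0.022, "claw": 4.0}]
[{"tx": -1.0, "ty": -1.8, "tz": 0.3, "ax": -0.022, "claw": 4.0}, {"tx": -1.0, "ty": -1.8, "tz": 0.2, "ax": -0.022, "ay": -0.001, "claw": 4.0}, {"tz": 1.5, "claw": 4.0}, {"tz": 1.4, "claw": 4.0}, {"tz": 1.5, "claw": 4.0}, {"tz": 1.4, "claw": 4.0}, {"ty": -0.1, "tz": 1.5, "claw": 4.0}]
```

>>> drive_tool:
  rows:
    - {"tx": -1.3, "ty": -1.4, "tz": -0.1, "ax": -0.03, "ay": 0, "az": 0, "claw": 4}
    - {"tx": -1.3, "ty": -1.2, "tz": 0, "ax": -0.035, "ay": 0, "az": 0, "claw": 4}
    - {"tx": -1.4, "ty": -1.2, "tz": -0.1, "ax": -0.035, "ay": 0, "az": 0, "claw": 4}
    - {"tx": -1.3, "ty": -1.3, "tz": 0, "ax": -0.035, "ay": 0, "az": 0, "claw": 4}
    - {"tx": -1.3, "ty": -1.2, "tz": -0.1, "ax": -0.034, "ay": 0, "az": 0, "claw": 4}
    - {"tx": -1.3, "ty": -1.3, "tz": -0.2, "ax": -0.035, "ay": 0, "az": 0, "claw": 4}
    - {"tx": -1.3, "ty": -1.2, "tz": -0.2, "ax": -0.035, "ay": 0, "az": 0, "claw": 4}
    - {"tx": -1.3, "ty": -1.2, "tz": -0.3, "ax": -0.034, "ay": 0, "az": 0, "claw": 4}
    - {"tx": -1.0, "ty": -1.8, "tz": 0.4, "ax": -0.022, "ay": 0, "az": 0, "claw": 4}
    - {"tx": -1.0, "ty": -1.8, "tz": 0.4, "ax": -0.022, "ay": 0, "az": 0, "claw": 4}

```text
time_s: 15.7
tcp_pos: [0.6465, -0.0098, 0.3742]
ee_rot: [[-0.213, -0.976, -0.047], [-0.977, 0.213, 0.008], [0.002, 0.048, -0.999]]
wrist_force: [0.6, -0.1, 0.3]
gripper_width: 0.461
gripper_force: 0.0
```

>>> drive_tool:
  rows:
    - {"tx": -1.0, "ty": -1.8, "tz": 0.3, "ax": -0.022, "ay": 0, "az": 0, "claw": 4}
    - {"tx": -1.0, "ty": -1.8, "tz": 0.2, "ax": -0.022, "ay": 0, "az": 0, "claw": 4}
    - {"tx": 0, "ty": -0.1, "tz": 1.5, "ax": 0, "ay": 0, "az": 0, "claw": 4}
    - {"tx": 0, "ty": 0, "tz": 1.4, "ax": 0, "ay": 0, "az": 0, "claw": 4}
    - {"tx": 0, "ty": 0, "tz": 1.5, "ax": 0, "ay": 0, "az": 0, "claw": 4}
    - {"tx": 0, "ty": 0, "tz": 1.4, "ax": 0, "ay": 0, "az": 0, "claw": 4}
    - {"tx": 0, "ty": 0, "tz": 1.5, "ax": 0, "ay": 0, "az": 0, "claw": 4}
    - {"tx": 0, "ty": 0, "tz": 0, "ax": 0, "ay": 0, "az": 0, "claw": 4}

```text
time_s: 16.37
tcp_pos: [0.6772, 0.0029, 0.29]
ee_rot: [[-0.213, -0.972, -0.098], [-0.977, 0.213, 0.017], [0.004, 0.099, -0.995]]
wrist_force: [-0.7, 0.5, -1.5]
gripper_width: 0.46
gripper_force: 0.0
```

>>> drive_tool:
  rows:
    - {"tx": 0, "ty": 0, "tz": 0, "ax": 0, "ay": 0, "az": 0, "claw": 3}
    - {"tx": 0, "ty": 0, "tz": 0, "ax": 0, "ay": 0, "az": 0, "claw": 2}
    - {"tx": 0, "ty": 0, "tz": 0, "ax": 0, "ay": 0, "az": 0, "claw": 0.8}
    - {"tx": 0, "ty": 0, "tz": 0, "ax": 0, "ay": 0, "az": 0, "claw": 0.8}
    - {"tx": 0, "ty": 0, "tz": 0, "ax": 0, "ay": 0, "az": 0, "claw": 0.8}
    - {"tx": 0, "ty": 0, "tz": 0, "ax": 0, "ay": 0, "az": 0, "claw": 0.8}
    - {"tx": 0, "ty": 0, "tz": 0, "ax": 0, "ay": 0, "az": 0, "claw": 0.8}

```text
time_s: 16.95
tcp_pos: [0.6796, 0.0027, 0.2968]
ee_rot: [[-0.213, -0.973, -0.085], [-0.977, 0.212, 0.018], [0.001, 0.087, -0.996]]
wrist_force: [1.5, -0.4, 0.9]
gripper_width: 0.139
gripper_force: 30.0
```

```bash
cat > t11.py <<'E'
from lift import *
import sys
s=sense();q=b(s["tcp_pos"]);print(q.round(1),s["wrist_force"].round(1),s["gripper_width"]*87,s["gripper_force"],s["time_s"])
r=np.hypot(90-q[0],q[2]-116);a=np.rad2deg(np.arctan2(q[2]-116,90-q[0]));print("r,th",r,a,(B.T@s["ee_rot"][:,2]).round(3))
L=[]
for th in np.r_[93:73:-2.5,72.5,71.5,70.7,70]:
    t=np.deg2rad(th);L.append((w([90-r*np.cos(t),q[1],116+r*np.sin(t)]),rot(th)))
rows(L,.8)
E
python3 t11.py
```

```text
[106.6 -40.5 296.8] [ 1.5 -0.4  0.9] 12.109502231836863 29.967551935569645 16.95
r,th 181.60770950704642 95.2546631900368 [-0.087 -0.001 -0.996]
[{"ty": 0.71, "tz": 0.01, "ax": 0.035, "ay": -0.001, "claw": 0.8}, {"ty": 0.8, "tz": 0.02, "ax": 0.043, "claw": 0.8}, {"ty": 0.79, "tz": 0.01, "ax": 0.044, "claw": 0.8}, {"ty": 0.79, "tz": 0.02, "ax": 0.043, "claw": 0.8}, {"ty": 0.79, "tz": 0.02, "ax": 0.044, "claw": 0.8}, {"ty": 0.8, "tz": 0.02, "ax": 0.044, "claw": 0.8}, {"ty": 0.79, "tz": 0.01, "ax": 0.043, "claw": 0.8}, {"ty": 0.79, "tz": 0.02, "ax": 0.044, "claw": 0.8}, {"ty": 0.95, "tz": 0.03, "ax": 0.052, "claw": 0.8}, {"ty": 0.32, "ax": 0.018, "claw": 0.8}]
[{"ty": 0.25, "ax": 0.014, "claw": 0.8}, {"ty": 0.22, "ax": 0.012, "claw": 0.8}]
```

>>> drive_tool:
  rows:
    - {"tx": 0, "ty": 0.7, "tz": 0.01, "ax": 0.035, "ay": 0, "az": 0, "claw": 0.8}
    - {"tx": 0, "ty": 0.8, "tz": 0.02, "ax": 0.044, "ay": 0, "az": 0, "claw": 0.8}
    - {"tx": 0, "ty": 0.8, "tz": 0.02, "ax": 0.044, "ay": 0, "az": 0, "claw": 0.8}
    - {"tx": 0, "ty": 0.8, "tz": 0.02, "ax": 0.044, "ay": 0, "az": 0, "claw": 0.8}
    - {"tx": 0, "ty": 0.8, "tz": 0.02, "ax": 0.044, "ay": 0, "az": 0, "claw": 0.8}
    - {"tx": 0, "ty": 0.8, "tz": 0.02, "ax": 0.044, "ay": 0, "az": 0, "claw": 0.8}
    - {"tx": 0, "ty": 0.8, "tz": 0.02, "ax": 0.044, "ay": 0, "az": 0, "claw": 0.8}
    - {"tx": 0, "ty": 0.8, "tz": 0.02, "ax": 0.044, "ay": 0, "az": 0, "claw": 0.8}
    - {"tx": 0, "ty": 0.6, "tz": 0.02, "ax": 0.033, "ay": 0, "az": 0, "claw": 0.8}
    - {"tx": 0, "ty": 0, "tz": 0, "ax": 0, "ay": 0, "az": 0, "claw": 0.8}

```text
time_s: 17.78
tcp_pos: [0.6107, 0.0179, 0.2885]
ee_rot: [[-0.211, -0.937, 0.277], [-0.977, 0.203, -0.06], [0.0, -0.284, -0.959]]
wrist_force: [4.4, -0.7, -6.3]
gripper_width: 0.144
gripper_force: 30.5
```

```bash
python3 t11.py|head -2;python3 t9.py
```

```text
[ 36.1 -40.3 288.5] [ 4.4 -0.7 -6.3] 12.533628843034402 30.4833759739995 17.7833
r,th 180.70618767708044 72.64400219489897 [ 0.284  0.    -0.959]
[ 36.1 -40.3 288.5] [ 4.4 -0.7 -6.3] 17.7833
scene 118 [ 0.1527496  34.25623062] -159.05157614511347 lean rad 0.1515779553684554
```

Lid at about 73°, stay still on its stop. I'll lower the last degrees in small steps.

>>> drive_tool:
  rows:
    - {"tx": 0, "ty": 0.3, "tz": 0, "ax": 0.017, "ay": 0, "az": 0, "claw": 0.8}
    - {"tx": 0, "ty": 0.3, "tz": 0, "ax": 0.016, "ay": 0, "az": 0, "claw": 0.8}
    - {"tx": 0, "ty": 0, "tz": 0, "ax": 0, "ay": 0, "az": 0, "claw": 0.8}

```text
time_s: 18.13
tcp_pos: [0.6069, 0.0187, 0.2872]
ee_rot: [[-0.213, -0.928, 0.306], [-0.977, 0.202, -0.068], [0.001, -0.314, -0.95]]
wrist_force: [3.8, -0.3, -6.2]
gripper_width: 0.141
gripper_force: 30.2
```

>>> drive_tool:
  rows:
    - {"tx": 0, "ty": 0.2, "tz": 0, "ax": 0.011, "ay": 0, "az": 0, "claw": 0.8}
    - {"tx": 0, "ty": 0, "tz": 0, "ax": 0, "ay": 0, "az": 0, "claw": 0.8}

```text
time_s: 18.3
tcp_pos: [0.6052, 0.0191, 0.2866]
ee_rot: [[-0.213, -0.924, 0.316], [-0.977, 0.201, -0.07], [0.001, -0.324, -0.946]]
wrist_force: [5.1, -0.0, -6.2]
gripper_width: 0.135
gripper_force: 30.2
```

```bash
python3 t11.py|head -2;python3 t9.py
```

```text
[ 30.5 -40.4 286.6] [ 5.1 -0.  -6.2] 11.755818825662786 30.186065565794706 18.3
r,th 180.64403525741878 70.75624590113912 [ 0.324 -0.001 -0.946]
[ 30.5 -40.4 286.6] [ 5.1 -0.  -6.2] 18.3
scene 114 [ 0.14188641 34.83053283] -158.94923248091226 lean rad 0.1409456094819585
```

>>> drive_tool:
  rows:
    - {"tx": 0, "ty": 0.2, "tz": 0, "ax": 0.011, "ay": 0, "az": 0, "claw": 0.8}
    - {"tx": 0, "ty": 0.1, "tz": 0, "ax": 0.006, "ay": 0, "az": 0, "claw": 0.8}
    - {"tx": 0, "ty": 0, "tz": 0, "ax": 0, "ay": 0, "az": 0, "claw": 0.8}

```text
time_s: 18.65
tcp_pos: [0.6024, 0.0197, 0.2855]
ee_rot: [[-0.213, -0.919, 0.333], [-0.977, 0.199, -0.074], [0.001, -0.341, -0.94]]
wrist_force: [6.5, -0.3, -7.7]
gripper_width: 0.138
gripper_force: 30.2
```

>>> drive_tool:
  rows:
    - {"tx": 0, "ty": 0.15, "tz": 0, "ax": 0.008, "ay": 0, "az": 0, "claw": 0.8}
    - {"tx": 0, "ty": 0, "tz": 0, "ax": 0, "ay": 0, "az": 0, "claw": 0.8}

```text
time_s: 18.82
tcp_pos: [0.6015, 0.02, 0.2852]
ee_rot: [[-0.212, -0.916, 0.341], [-0.977, 0.199, -0.075], [0.001, -0.349, -0.937]]
wrist_force: [10.3, -0.2, -8.4]
gripper_width: 0.135
gripper_force: 30.1
```

```bash
python3 t11.py|head -2;python3 - <<'E'
from h import *
p,d=capture("scene");cv2.imwrite("pics/s12.png",cv2.resize(p[100:260,200:400,::-1],None,fx=4,fy=3.75))
E
```

```text
[ 26.7 -40.2 285.2] [10.3 -0.2 -8.4] 11.752084397619079 30.07797349244356 18.8167
r,th 180.687320354122 69.4901821507316 [ 0.349 -0.001 -0.937]
```

View pics/s12.png

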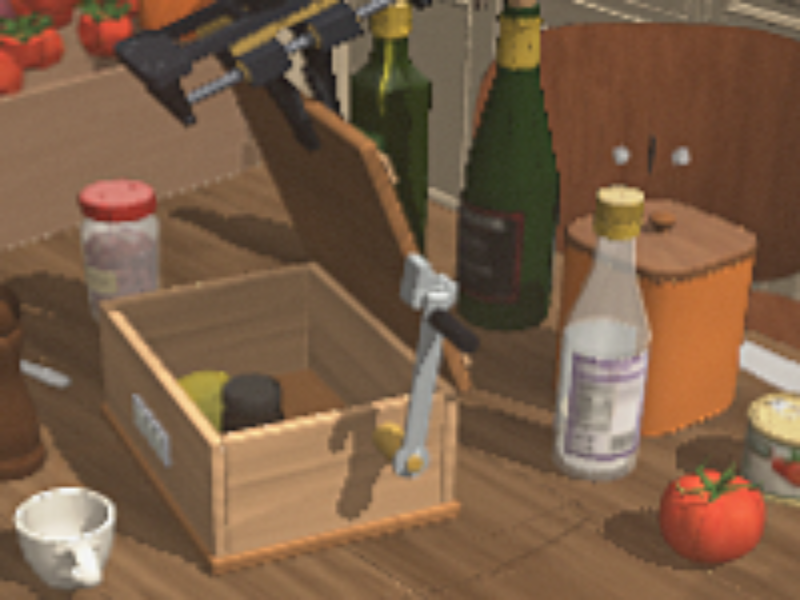

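The pin sits at the stay's head at (437,288), and the force is rising as the lid takes up on the seat. I'll open a little, with the finger still in front as a guard.

>>> drive_tool:
  rows:
    - {"tx": 0, "ty": 0, "tz": 0, "ax": 0, "ay": 0, "az": 0, "claw": 1.5}
    - {"tx": 0, "ty": 0, "tz": 0, "ax": 0, "ay": 0, "az": 0, "claw": 2.5}
    - {"tx": 0, "ty": 0, "tz": 0, "ax": 0, "ay": 0, "az": 0, "claw": 4.0}
    - {"tx": 0, "ty": 0, "tz": 0, "ax": 0, "ay": 0, "az": 0, "claw": 4.0}
    - {"tx": 0, "ty": 0, "tz": 0, "ax": 0, "ay": 0, "az": 0, "claw": 4.0}
    - {"tx": 0, "ty": 0, "tz": 0, "ax": 0, "ay": 0, "az": 0, "claw": 4.0}

```text
time_s: 19.37
tcp_pos: [0.6002, 0.0197, 0.2857]
ee_rot: [[-0.213, -0.916, 0.339], [-0.977, 0.199, -0.076], [0.002, -0.348, -0.938]]
wrist_force: [0.5, -0.3, 0.0]
gripper_width: 0.427
gripper_force: 0.0
```

```bash
cat > t13.py <<'E'
from lift import *
s=sense();print(b(s["tcp_pos"]).round(1),s["wrist_force"].round(1),s["time_s"])
def lidangle():
    c,d=capture("scene");Q=(cloud("scene",d)-O)@B*1000
    m=(Q[...,1]>-110)&(Q[...,1]<120)&(Q[...,2]>150)&(Q[...,2]<250)&(Q[...,0]>10)&(Q[...,0]<130);L=Q[m]
    k=np.polyfit(L[:,2]-116,L[:,0],1);m=abs(np.polyval(k,L[:,2]-116)-L[:,0])<8;k=np.polyfit(L[m,2]-116,L[m,0],1)
    return len(L),90+np.rad2deg(np.arctan(k[0])),k[1]
print(lidangle())
E
python3 t13.py
```

```text
[ 25.5 -40.8 285.7] [ 0.5 -0.3  0. ] 19.3667
(637, np.float64(69.28237946791295), np.float64(87.2850500078075))
```

>>> drive_tool:
  rows:
    - {"tx": 0, "ty": 0, "tz": -1.5, "ax": 0, "ay": 0, "az": 0, "claw": 4}
    - {"tx": 0, "ty": 0, "tz": -2.5, "ax": 0, "ay": 0, "az": 0, "claw": 4}
    - {"tx": 0, "ty": 0, "tz": -3.0, "ax": 0, "ay": 0, "az": 0, "claw": 4}
    - {"tx": 0, "ty": 0, "tz": -3.0, "ax": 0, "ay": 0, "az": 0, "claw": 4}
    - {"tx": 0, "ty": 0, "tz": 0, "ax": 0, "ay": 0, "az": 0, "claw": 4}

```text
time_s: 19.83
tcp_pos: [0.5677, 0.0278, 0.3871]
ee_rot: [[-0.211, -0.912, 0.351], [-0.977, 0.199, -0.072], [-0.004, -0.359, -0.933]]
wrist_force: [0.8, -0.8, 0.5]
gripper_width: 0.456
gripper_force: 0.0
```

```bash
python3 t13.py
cat > t14.py <<'E'
from lift import *
Q=(cloud("top",np.load("top6.npy"))-O)@B*1000
m=(Q[...,0]<-5)&(Q[...,0]>-70)&(Q[...,1]<-15)&(Q[...,1]>-90)&(Q[...,2]>101)&(Q[...,2]<112);L=Q[m];print("jar top",len(L),L.min(0).round(1),L.max(0).round(1),cv2.minEnclosingCircle(L[:,:2].astype(np.float32)))
def Rj(phi,s=1):
    R=rot(phi);return np.stack([s*R[:,1],-s*R[:,0],R[:,2]],1)
s=sense()
if __name__=="__main__":
  for sg in(1,-1):
    L=lerp(s["tcp_pos"],s["ee_rot"],w([-80,-50,340]),Rj(75,sg),16);L+=lerp(*L[-1],w([-50,-50,190]),Rj(75,sg),8);L+=lerp(*L[-1],w([-31,-50,68]),Rj(75,sg),8)
    e=[];q=s["joints"]
    for p,R in L: r,q=ik(p,R,q)[0];e.append(r)
    print(sg,np.round(e,1).max(),q.round(1))
E
python3 t14.py
```

```text
[ -8.  -39.8 387.1] [ 0.8 -0.8  0.5] 19.8333
(650, np.float64(69.3133664306012), np.float64(87.23066936886015))
jar top 189 [-52.6 -69.1 101.3] [-12.6 -29.8 109.5] ((-32.53382873535156, -49.241024017333984), 20.552400588989258)
1 0.0 [  22.5   18.1  -42.8   27.5  -18.7 -150.2]
-1 0.0 [ 22.5  18.1 -42.8  27.5 -18.7  29.8]
```

```bash
cat > t15.py <<'E'
from t14 import *
L=lerp(s["tcp_pos"],s["ee_rot"],w([-80,-50,340]),Rj(75),16)
e=rows(L,6.5,dec=1);M=lerp(*e,w([-50,-49.5,190]),Rj(75),6);e=rows(M,6.5,start=e,dec=1)
E
python3 t15.py
```

```text
jar top 189 [-52.6 -69.1 101.3] [-12.6 -29.8 109.5] ((-32.53382873535156, -49.241024017333984), 20.552400588989258)
[{"tx": 0.1, "ty": 0.5, "tz": 0.1, "ax": -0.005, "ay": 0.005, "az": 0.098, "claw": 6.5}, {"tx": 0.1, "ty": 0.5, "tz": 0.1, "ax": -0.005, "ay": 0.005, "az": 0.098, "claw": 6.5}, {"tx": 0.1, "ty": 0.5, "tz": 0.1, "ax": -0.004, "ay": 0.005, "az": 0.098, "claw": 6.5}, {"tx": 0.3, "ty": 0.5, "tz": 0.1, "ax": -0.005, "ay": 0.005, "az": 0.098, "claw": 6.5}, {"tx": 0.2, "ty": 0.4, "tz": 0.1, "ax": -0.005, "ay": 0.005, "az": 0.099, "claw": 6.5}, {"tx": 0.3, "ty": 0.5, "tz": 0.1, "ax": -0.005, "ay": 0.005, "az": 0.098, "claw": 6.5}, {"tx": 0.3, "ty": 0.4, "tz": 0.1, "ax": -0.004, "ay": 0.005, "az": 0.098, "claw": 6.5}, {"tx": 0.4, "ty": 0.3, "tz": 0.2, "ax": -0.005, "ay": 0.006, "az": 0.098, "claw": 6.5}, {"tx": 0.4, "ty": 0.3, "tz": 0.1, "ax": -0.005, "ay": 0.005, "az": 0.098, "claw": 6.5}, {"tx": 0.4, "ty": 0.3, "tz": 0.1, "ax": -0.005, "ay": 0.005, "az": 0.098, "claw": 6.5}]
[{"tx": 0.5, "ty": 0.2, "tz": 0.1, "ax": -0.005, "ay": 0.005, "az": 0.098, "claw": 6.5}, {"tx": 0.5, "ty": 0.2, "tz": 0.2, "ax": -0.004, "ay": 0.005, "az": 0.098, "claw": 6.5}, {"tx": 0.5, "ty": 0.1, "tz": 0.1, "ax": -0.005, "ay": 0.005, "az": 0.098, "claw": 6.5}, {"tx": 0.5, "ty": 0.1, "tz": 0.2, "ax": -0.005, "ay": 0.005, "az": 0.098, "claw": 6.5}, {"tx": 0.5, "ty": 0.1, "tz": 0.1, "ax": -0.005, "ay": 0.005, "az": 0.098, "claw": 6.5}, {"tx": 0.5, "tz": 0.1, "ax": -0.005, "ay": 0.005, "az": 0.099, "claw": 6.5}]
[{"tx": 0.2, "tz": 2.6, "claw": 6.5}, {"tx": 0.1, "tz": 2.5, "claw": 6.5}, {"tx": 0.2, "tz": 2.6, "claw": 6.5}, {"tx": 0.1, "tz": 2.5, "claw": 6.5}, {"tx": 0.2, "tz": 2.6, "claw": 6.5}, {"tx": 0.2, "tz": 2.5, "claw": 6.5}]
```

>>> drive_tool:
  rows:
    - {"tx": 0.1, "ty": 0.5, "tz": 0.1, "ax": -0.005, "ay": 0.005, "az": 0.098, "claw": 6.5}
    - {"tx": 0.1, "ty": 0.5, "tz": 0.1, "ax": -0.005, "ay": 0.005, "az": 0.098, "claw": 6.5}
    - {"tx": 0.1, "ty": 0.5, "tz": 0.1, "ax": -0.005, "ay": 0.005, "az": 0.098, "claw": 6.5}
    - {"tx": 0.3, "ty": 0.5, "tz": 0.1, "ax": -0.005, "ay": 0.005, "az": 0.098, "claw": 6.5}
    - {"tx": 0.2, "ty": 0.4, "tz": 0.1, "ax": -0.005, "ay": 0.005, "az": 0.098, "claw": 6.5}
    - {"tx": 0.3, "ty": 0.5, "tz": 0.1, "ax": -0.005, "ay": 0.005, "az": 0.098, "claw": 6.5}
    - {"tx": 0.3, "ty": 0.4, "tz": 0.1, "ax": -0.005, "ay": 0.005, "az": 0.098, "claw": 6.5}
    - {"tx": 0.4, "ty": 0.3, "tz": 0.2, "ax": -0.005, "ay": 0.005, "az": 0.098, "claw": 6.5}
    - {"tx": 0.4, "ty": 0.3, "tz": 0.1, "ax": -0.005, "ay": 0.005, "az": 0.098, "claw": 6.5}
    - {"tx": 0.4, "ty": 0.3, "tz": 0.1, "ax": -0.005, "ay": 0.005, "az": 0.098, "claw": 6.5}

```text
time_s: 20.72
tcp_pos: [0.5209, 0.0306, 0.3509]
ee_rot: [[-0.902, -0.335, 0.273], [-0.369, 0.926, -0.082], [-0.225, -0.175, -0.959]]
wrist_force: [0.1, -0.0, 0.1]
gripper_width: 0.746
gripper_force: 0.0
```

>>> drive_tool:
  rows:
    - {"tx": 0.5, "ty": 0.2, "tz": 0.1, "ax": -0.005, "ay": 0.005, "az": 0.098, "claw": 6.5}
    - {"tx": 0.5, "ty": 0.2, "tz": 0.2, "ax": -0.005, "ay": 0.005, "az": 0.098, "claw": 6.5}
    - {"tx": 0.5, "ty": 0.1, "tz": 0.1, "ax": -0.005, "ay": 0.005, "az": 0.098, "claw": 6.5}
    - {"tx": 0.5, "ty": 0.1, "tz": 0.2, "ax": -0.005, "ay": 0.005, "az": 0.098, "claw": 6.5}
    - {"tx": 0.5, "ty": 0.1, "tz": 0.1, "ax": -0.005, "ay": 0.005, "az": 0.098, "claw": 6.5}
    - {"tx": 0.5, "ty": 0, "tz": 0.1, "ax": -0.005, "ay": 0.005, "az": 0.098, "claw": 6.5}
    - {"tx": 0, "ty": 0, "tz": 0, "ax": 0, "ay": 0, "az": 0, "claw": 6.5}

```text
time_s: 21.3
tcp_pos: [0.4929, 0.0327, 0.335]
ee_rot: [[-0.946, 0.213, 0.242], [0.206, 0.977, -0.055], [-0.248, -0.003, -0.969]]
wrist_force: [-0.9, -0.5, -1.1]
gripper_width: 0.746
gripper_force: 0.0
```

```bash
cat > t16.py <<'E'
from t14 import *
print(b(s["tcp_pos"]).round(1),(B.T@s["ee_rot"]).round(3).tolist(),s["joints"].round(1),s["time_s"])
c,d=capture("wrist");Q=(cloud("wrist",d,s)-O)@B*1000
m=(Q[...,0]<-5)&(Q[...,0]>-70)&(Q[...,1]<-15)&(Q[...,1]>-90)&(Q[...,2]>98)&(Q[...,2]<114);L=Q[m];print("jar top (wrist)",len(L),L.min(0).round(1),L.max(0).round(1),cv2.minEnclosingCircle(L[:,:2].astype(np.float32)) if len(L) else 0)
M=lerp(s["tcp_pos"],s["ee_rot"],w([-50,-49.5,190]),Rj(75),6);e=rows(M,6.5,dec=1)
M=lerp(*e,w([-37,-49.5,132]),Rj(75),3);e=rows(M,6.5,start=e,dec=1)
M=lerp(*e,w([-31,-49.5,68]),Rj(75),5);e=rows(M,6.5,start=e,dec=1)
E
python3 t16.py
```

```text
jar top 189 [-52.6 -69.1 101.3] [-12.6 -29.8 109.5] ((-32.53382873535156, -49.241024017333984), 20.552400588989258)
[-82.1 -51.  335. ] [[-0.969, 0.0, 0.248], [-0.0, 1.0, -0.003], [-0.248, -0.003, -0.969]] [  28.6   -2.1  -18.9   10.7  -62.8 -135. ] 21.3
jar top (wrist) 895 [-52.7 -68.3  98.4] [-10.7 -29.1 109.4] ((-31.786842346191406, -48.6925163269043), 21.18088150024414)
[{"tx": 0.1, "tz": 2.5, "ay": -0.001, "az": 0.004, "claw": 6.5}, {"tx": 0.1, "tz": 2.5, "ax": -0.001, "ay": -0.002, "claw": 6.5}, {"tx": 0.1, "ty": 0.1, "tz": 2.5, "ay": -0.001, "claw": 6.5}, {"tx": 0.1, "tz": 2.4, "ax": -0.001, "ay": -0.002, "claw": 6.5}, {"tx": 0.1, "tz": 2.5, "ay": -0.002, "claw": 6.5}, {"tx": 0.1, "ty": 0.1, "tz": 2.5, "ax": -0.001, "ay": -0.002, "claw": 6.5}]
[{"tx": 0.1, "tz": 2.0, "claw": 6.5}, {"tx": 0.1, "tz": 1.9, "claw": 6.5}, {"tx": 0.1, "tz": 2.0, "claw": 6.5}]
[{"tx": 0.2, "tz": 1.3, "claw": 6.5}, {"tx": 0.2, "tz": 1.2, "claw": 6.5}, {"tx": 0.2, "tz": 1.3, "claw": 6.5}, {"tx": 0.2, "tz": 1.3, "claw": 6.5}, {"tx": 0.2, "tz": 1.3, "claw": 6.5}]
```

>>> drive_tool:
  rows:
    - {"tx": 0.1, "ty": 0, "tz": 2.5, "ax": 0, "ay": -0.002, "az": 0.004, "claw": 6.5}
    - {"tx": 0.1, "ty": 0, "tz": 2.5, "ax": 0, "ay": -0.002, "az": 0, "claw": 6.5}
    - {"tx": 0.1, "ty": 0.1, "tz": 2.5, "ax": 0, "ay": -0.002, "az": 0, "claw": 6.5}
    - {"tx": 0.1, "ty": 0, "tz": 2.4, "ax": 0, "ay": -0.002, "az": 0, "claw": 6.5}
    - {"tx": 0.1, "ty": 0, "tz": 2.5, "ax": 0, "ay": -0.002, "az": 0, "claw": 6.5}
    - {"tx": 0.1, "ty": 0.1, "tz": 2.5, "ax": 0, "ay": -0.002, "az": 0, "claw": 6.5}
    - {"tx": 0.1, "ty": 0, "tz": 2.0, "ax": 0, "ay": 0, "az": 0, "claw": 6.5}
    - {"tx": 0.1, "ty": 0, "tz": 1.9, "ax": 0, "ay": 0, "az": 0, "claw": 6.5}
    - {"tx": 0.1, "ty": 0, "tz": 0, "ax": 0, "ay": 0, "az": 0, "claw": 6.5}

```text
time_s: 22.1
tcp_pos: [0.5311, 0.025, 0.148]
ee_rot: [[-0.945, 0.214, 0.248], [0.206, 0.977, -0.061], [-0.255, -0.007, -0.967]]
wrist_force: [0.2, -0.4, -0.7]
gripper_width: 0.745
gripper_force: 0.0
```

Run:
```python
from t14 import *
print(b(s["tcp_pos"]).round(1),(B.T@s["ee_rot"]).round(3).tolist(),s["joints"].round(1),s["wrist_force"].round(1),s["gripper_width"]*87)
rows(lerp(s["tcp_pos"],s["ee_rot"],w([-27.5,-49,70]),Rj(75),6),6.5,dec=1)
```

```text
jar top 189 [-52.6 -69.1 101.3] [-12.6 -29.8 109.5] ((-32.53382873535156, -49.241024017333984), 20.552400588989258)
[-43.2 -50.4 148. ] [[-0.967, 0.001, 0.255], [-0.0, 1.0, -0.007], [-0.255, -0.007, -0.967]] [  25.    10.7  -35.4   16.9  -33.5 -140.6] [ 0.2 -0.4 -0.7] 64.78626722239433
[{"tx": 0.1, "tz": 1.3, "ax": -0.001, "ay": -0.001, "claw": 6.5}, {"tx": 0.1, "ty": 0.1, "tz": 1.3, "ax": -0.001, "claw": 6.5}, {"tz": 1.4, "ax": -0.001, "ay": -0.001, "claw": 6.5}, {"tx": 0.1, "tz": 1.3, "ax": -0.001, "claw": 6.5}, {"tx": 0.1, "tz": 1.3, "ax": -0.002, "ay": -0.001, "claw": 6.5}, {"tx": 0.1, "ty": 0.1, "tz": 1.3, "ax": -0.001, "ay": -0.001, "claw": 6.5}]
```

>>> drive_tool:
  rows:
    - {"tx": 0.1, "ty": 0, "tz": 1.3, "ax": -0.001, "ay": -0.001, "az": 0, "claw": 6.5}
    - {"tx": 0.1, "ty": 0.1, "tz": 1.3, "ax": -0.001, "ay": 0, "az": 0, "claw": 6.5}
    - {"tx": 0, "ty": 0, "tz": 1.4, "ax": -0.001, "ay": -0.001, "az": 0, "claw": 6.5}
    - {"tx": 0.1, "ty": 0, "tz": 1.3, "ax": -0.001, "ay": 0, "az": 0, "claw": 6.5}
    - {"tx": 0.1, "ty": 0, "tz": 1.3, "ax": -0.002, "ay": 0, "az": 0, "claw": 6.5}
    - {"tx": 0.1, "ty": 0, "tz": 1.3, "ax": -0.001, "ay": 0, "az": 0, "claw": 6.5}
    - {"tx": 0, "ty": 0, "tz": 0, "ax": 0, "ay": 0, "az": 0, "claw": 6.5}

```text
time_s: 22.68
tcp_pos: [0.548, 0.0231, 0.0734]
ee_rot: [[-0.943, 0.212, 0.256], [0.206, 0.977, -0.053], [-0.262, 0.003, -0.965]]
wrist_force: [0.1, 0.1, -0.8]
gripper_width: 0.751
gripper_force: 0.0
```

>>> drive_tool:
  rows:
    - {"tx": 0, "ty": 0, "tz": 0, "ax": 0, "ay": 0, "az": 0, "claw": 5.5}
    - {"tx": 0, "ty": 0, "tz": 0, "ax": 0, "ay": 0, "az": 0, "claw": 4.8}
    - {"tx": 0, "ty": 0, "tz": 0, "ax": 0, "ay": 0, "az": 0, "claw": 4.2}
    - {"tx": 0, "ty": 0, "tz": 0, "ax": 0, "ay": 0, "az": 0, "claw": 3.5}
    - {"tx": 0, "ty": 0, "tz": 0, "ax": 0, "ay": 0, "az": 0, "claw": 3.5}
    - {"tx": 0, "ty": 0, "tz": 0, "ax": 0, "ay": 0, "az": 0, "claw": 3.5}

```text
time_s: 23.18
tcp_pos: [0.5494, 0.024, 0.0759]
ee_rot: [[-0.941, 0.213, 0.261], [0.207, 0.977, -0.051], [-0.266, 0.006, -0.964]]
wrist_force: [0.1, -1.2, 4.5]
gripper_width: 0.485
gripper_force: 30.0
```

```bash
cat > t17.py <<'E'
from t14 import *
print(b(s["tcp_pos"]).round(1),(B.T@s["ee_rot"]).round(3).tolist(),s["joints"].round(1),s["wrist_force"].round(1),s["gripper_width"]*87,s["gripper_force"])
R0=s["ee_rot"];q=b(s["tcp_pos"])
L=lerp(s["tcp_pos"],R0,w(q+[-20,0,125]),R0,8)          # up
L+=lerp(*L[-1],w([-110,-100,q[2]+140]),R0,5)           # front of the stay
T=np.array([.50,-.31,q[2]/1000+.140])                 # over the board
L+=lerp(*L[-1],T,R0,12)
L+=lerp(T,R0,np.array([.50,-.31,q[2]/1000+.012]),R0,8)
e=[];qq=s["joints"]
for p,R in L: r,qq=ik(p,R,qq)[0];e.append(r)
print(max(e),qq.round(1));rows(L,3.5,dec=1)
E
python3 t17.py
```

```text
jar top 189 [-52.6 -69.1 101.3] [-12.6 -29.8 109.5] ((-32.53382873535156, -49.241024017333984), 20.552400588989258)
[-25.1 -47.4  75.9] [[-0.964, 0.0, 0.266], [0.002, 1.0, 0.006], [-0.266, 0.006, -0.964]] [  22.6   17.8  -41.5   26.   -19.6 -148.6] [ 0.1 -1.2  4.5] 42.222749283582935 30.026159229137193
1.1604129578795312e-11 [-16.9  20.4 -24.8  -3.2 -29.4 -82.9]
[{"tx": -0.2, "tz": -1.6, "claw": 3.5}, {"tx": -0.1, "tz": -1.5, "claw": 3.5}, {"tx": -0.2, "tz": -1.6, "claw": 3.5}, {"tx": -0.2, "tz": -1.6, "claw": 3.5}, {"tx": -0.2, "tz": -1.6, "claw": 3.5}, {"tx": -0.1, "ty": 0.1, "tz": -1.5, "claw": 3.5}, {"tx": -0.2, "tz": -1.6, "claw": 3.5}, {"tx": -0.2, "tz": -1.6, "claw": 3.5}, {"tx": 1.2, "ty": -1.1, "tz": -0.6, "claw": 3.5}, {"tx": 1.1, "ty": -1.0, "tz": -0.7, "claw": 3.5}]
[{"tx": 1.2, "ty": -1.1, "tz": -0.6, "claw": 3.5}, {"tx": 1.2, "ty": -1.0, "tz": -0.6, "claw": 3.5}, {"tx": 1.2, "ty": -1.1, "tz": -0.7, "claw": 3.5}, {"tx": -0.9, "ty": -2.3, "tz": 0.2, "claw": 3.5}, {"tx": -0.9, "ty": -2.4, "tz": 0.3, "claw": 3.5}, {"tx": -0.9, "ty": -2.4, "tz": 0.2, "claw": 3.5}, {"tx": -0.8, "ty": -2.3, "tz": 0.2, "claw": 3.5}, {"tx": -0.9, "ty": -2.4, "tz": 0.2, "claw": 3.5}, {"tx": -0.9, "ty": -2.4, "tz": 0.3, "claw": 3.5}, {"tx": -0.8, "ty": -2.4, "tz": 0.2, "claw": 3.5}]
[{"tx": -0.9, "ty": -2.3, "tz": 0.2, "claw": 3.5}, {"tx": -0.9, "ty": -2.4, "tz": 0.2, "claw": 3.5}, {"tx": -0.9, "ty": -2.4, "tz": 0.3, "claw": 3.5}, {"tx": -0.8, "ty": -2.3, "tz": 0.2, "claw": 3.5}, {"tx": -0.9, "ty": -2.4, "tz": 0.2, "claw": 3.5}, {"tx": 0.4, "tz": 1.6, "claw": 3.5}, {"tx": 0.5, "tz": 1.5, "claw": 3.5}, {"tx": 0.4, "tz": 1.5, "claw": 3.5}, {"tx": 0.4, "tz": 1.6, "claw": 3.5}, {"tx": 0.4, "tz": 1.5, "claw": 3.5}]
[{"tx": 0.5, "ty": -0.1, "tz": 1.6, "claw": 3.5}, {"tx": 0.4, "tz": 1.5, "claw": 3.5}, {"tx": 0.4, "tz": 1.5, "claw": 3.5}]
```

>>> drive_tool:
  rows:
    - {"tx": -0.1, "ty": 0, "tz": -0.8, "ax": 0, "ay": 0, "az": 0, "claw": 3.5}
    - {"tx": -0.2, "ty": 0, "tz": -1.5, "ax": 0, "ay": 0, "az": 0, "claw": 3.5}
    - {"tx": -0.2, "ty": 0, "tz": -1.6, "ax": 0, "ay": 0, "az": 0, "claw": 3.5}
    - {"tx": -0.2, "ty": 0, "tz": -1.6, "ax": 0, "ay": 0, "az": 0, "claw": 3.5}
    - {"tx": -0.2, "ty": 0, "tz": -1.6, "ax": 0, "ay": 0, "az": 0, "claw": 3.5}
    - {"tx": -0.1, "ty": 0.1, "tz": -1.6, "ax": 0, "ay": 0, "az": 0, "claw": 3.5}
    - {"tx": -0.2, "ty": 0, "tz": -1.6, "ax": 0, "ay": 0, "az": 0, "claw": 3.5}
    - {"tx": -0.2, "ty": 0, "tz": -1.6, "ax": 0, "ay": 0, "az": 0, "claw": 3.5}
    - {"tx": 0, "ty": 0, "tz": -0.8, "ax": 0, "ay": 0, "az": 0, "claw": 3.5}
    - {"tx": 0.6, "ty": -0.5, "tz": -0.4, "ax": 0, "ay": 0, "az": 0, "claw": 3.5}

```text
time_s: 24.02
tcp_pos: [0.5227, 0.0258, 0.2048]
ee_rot: [[-0.941, 0.213, 0.263], [0.207, 0.977, -0.049], [-0.267, 0.008, -0.964]]
wrist_force: [0.7, -0.1, -2.6]
gripper_width: 0.484
gripper_force: 30.0
```

```bash
python3 - <<'E'
from lift import *
s=sense();print(b(s["tcp_pos"]).round(1),s["wrist_force"].round(1),s["gripper_width"]*87)
c,d=capture("scene");Q=(cloud("scene",d)-O)@B*1000
c0=b(s["tcp_pos"]);m=(abs(Q[...,0]-c0[0]+5)<45)&(abs(Q[...,1]-c0[1])<22)&(Q[...,2]>110)&(Q[...,2]<c0[2]-12);L=Q[m];print(len(L),L.min(0).round(1),L.max(0).round(1))
E
python3 t13.py
```

```text
[-51.6 -51.3 204.8] [ 0.7 -0.1 -2.6] 42.13566089570965
243 [-88.3 -73.3 110.5] [-36.9 -32.2 192.6]
[-54.1 -53.3 203.6] [-1.3 -0.5 -2. ] 24.0667
(613, np.float64(69.29972101175633), np.float64(87.24534879344903))
```

Jar lifted out, lid still propped at 69.3°. Next I'll carry the jar over to the board.

>>> drive_tool:
  rows:
    - {"tx": 1.2, "ty": -1.0, "tz": -0.3, "ax": 0, "ay": 0, "az": 0, "claw": 3.5}
    - {"tx": 1.2, "ty": -1.1, "tz": -0.3, "ax": 0, "ay": 0, "az": 0, "claw": 3.5}
    - {"tx": 1.2, "ty": -1.1, "tz": -0.3, "ax": 0, "ay": 0, "az": 0, "claw": 3.5}
    - {"tx": 1.0, "ty": -1.4, "tz": -0.3, "ax": 0, "ay": 0, "az": 0, "claw": 3.5}
    - {"tx": 0.5, "ty": -1.8, "tz": 0, "ax": 0, "ay": 0, "az": 0, "claw": 3.5}
    - {"tx": 0, "ty": -2.2, "tz": 0.1, "ax": 0, "ay": 0, "az": 0, "claw": 3.5}
    - {"tx": -0.5, "ty": -2.4, "tz": 0.2, "ax": 0, "ay": 0, "az": 0, "claw": 3.5}
    - {"tx": -0.9, "ty": -2.4, "tz": 0.2, "ax": 0, "ay": 0, "az": 0, "claw": 3.5}
    - {"tx": -0.9, "ty": -2.4, "tz": 0.2, "ax": 0, "ay": 0, "az": 0, "claw": 3.5}
    - {"tx": -0.9, "ty": -2.4, "tz": 0.2, "ax": 0, "ay": 0, "az": 0, "claw": 3.5}

```text
time_s: 24.95
tcp_pos: [0.4628, -0.1499, 0.1987]
ee_rot: [[-0.943, 0.214, 0.257], [0.208, 0.977, -0.051], [-0.262, 0.005, -0.965]]
wrist_force: [0.9, 0.4, -2.0]
gripper_width: 0.483
gripper_force: 30.0
```

```bash
cat > t18.py <<'E'
from t14 import *
print(s["tcp_pos"].round(4),b(s["tcp_pos"]).round(1),s["wrist_force"].round(1),s["joints"].round(1))
R=s["ee_rot"];T=np.array([.50,-.31,.215])
R1=Rj(np.rad2deg(np.arccos(.266)))
e=rows(lerp(s["tcp_pos"],R,T,R1,9),3.5,dec=1)
e=rows(lerp(*e,np.array([.50,-.31,.095]),R1,8),3.5,start=e,dec=1)
E
python3 t18.py
```

```text
jar top 189 [-52.6 -69.1 101.3] [-12.6 -29.8 109.5] ((-32.53382873535156, -49.241024017333984), 20.552400588989258)
[ 0.4628 -0.1499  0.1987] [ -72.6 -235.8  198.7] [ 0.9  0.4 -2. ] [   3.7    2.1  -33.3    6.   -40.1 -110.2]
[{"tx": -0.8, "ty": -1.6, "ax": 0.001, "claw": 3.5}, {"tx": -0.8, "ty": -1.7, "ay": -0.001, "claw": 3.5}, {"tx": -0.8, "ty": -1.6, "tz": 0.1, "ax": 0.001, "az": -0.001, "claw": 3.5}, {"tx": -0.8, "ty": -1.7, "ay": -0.001, "claw": 3.5}, {"tx": -0.8, "ty": -1.6, "ax": 0.001, "claw": 3.5}, {"tx": -0.8, "ty": -1.7, "tz": 0.1, "ay": -0.001, "claw": 3.5}, {"tx": -0.8, "ty": -1.6, "ax": 0.001, "az": -0.001, "claw": 3.5}, {"tx": -0.8, "ty": -1.7, "ay": -0.001, "claw": 3.5}, {"tx": -0.8, "ty": -1.6, "ax": 0.001, "claw": 3.5}]
[{"tx": 0.4, "tz": 1.5, "claw": 3.5}, {"tx": 0.4, "tz": 1.4, "claw": 3.5}, {"tx": 0.4, "tz": 1.5, "claw": 3.5}, {"tx": 0.4, "tz": 1.4, "claw": 3.5}, {"tx": 0.4, "tz": 1.5, "claw": 3.5}, {"tx": 0.4, "tz": 1.4, "claw": 3.5}, {"tx": 0.4, "tz": 1.5, "claw": 3.5}, {"tx": 0.4, "tz": 1.4, "claw": 3.5}]
```

>>> drive_tool:
  rows:
    - {"tx": -0.8, "ty": -1.6, "tz": 0, "ax": 0, "ay": 0, "az": 0, "claw": 3.5}
    - {"tx": -0.8, "ty": -1.7, "tz": 0, "ax": 0, "ay": 0, "az": 0, "claw": 3.5}
    - {"tx": -0.8, "ty": -1.6, "tz": 0.1, "ax": 0, "ay": 0, "az": 0, "claw": 3.5}
    - {"tx": -0.8, "ty": -1.7, "tz": 0, "ax": 0, "ay": 0, "az": 0, "claw": 3.5}
    - {"tx": -0.8, "ty": -1.6, "tz": 0, "ax": 0, "ay": 0, "az": 0, "claw": 3.5}
    - {"tx": -0.8, "ty": -1.7, "tz": 0.1, "ax": 0, "ay": 0, "az": 0, "claw": 3.5}
    - {"tx": -0.8, "ty": -1.6, "tz": 0, "ax": 0, "ay": 0, "az": 0, "claw": 3.5}
    - {"tx": -0.8, "ty": -1.7, "tz": 0, "ax": 0, "ay": 0, "az": 0, "claw": 3.5}
    - {"tx": -0.6, "ty": -1.2, "tz": 0, "ax": 0, "ay": 0, "az": 0, "claw": 3.5}
    - {"tx": 0, "ty": 0, "tz": 0, "ax": 0, "ay": 0, "az": 0, "claw": 3.5}

```text
time_s: 25.78
tcp_pos: [0.4996, -0.3059, 0.2142]
ee_rot: [[-0.942, 0.216, 0.257], [0.21, 0.976, -0.051], [-0.262, 0.006, -0.965]]
wrist_force: [0.4, -0.1, -0.8]
gripper_width: 0.484
gripper_force: 30.0
```

>>> drive_tool:
  rows:
    - {"tx": 0.4, "ty": 0, "tz": 1.4, "ax": 0, "ay": 0, "az": 0, "claw": 3.5}
    - {"tx": 0.4, "ty": 0, "tz": 1.4, "ax": 0, "ay": 0, "az": 0, "claw": 3.5}
    - {"tx": 0.4, "ty": 0, "tz": 1.4, "ax": 0, "ay": 0, "az": 0, "claw": 3.5}
    - {"tx": 0.4, "ty": 0, "tz": 1.4, "ax": 0, "ay": 0, "az": 0, "claw": 3.5}
    - {"tx": 0.4, "ty": 0, "tz": 1.4, "ax": 0, "ay": 0, "az": 0, "claw": 3.5}
    - {"tx": 0.4, "ty": 0, "tz": 1.4, "ax": 0, "ay": 0, "az": 0, "claw": 3.5}
    - {"tx": 0.2, "ty": 0, "tz": 0.8, "ax": 0, "ay": 0, "az": 0, "claw": 3.5}
    - {"tx": 0, "ty": 0, "tz": 0, "ax": 0, "ay": 0, "az": 0, "claw": 3.5}

```text
time_s: 26.45
tcp_pos: [0.4969, -0.3022, 0.1171]
ee_rot: [[-0.943, 0.214, 0.253], [0.208, 0.977, -0.049], [-0.258, 0.007, -0.966]]
wrist_force: [-0.9, 0.6, -1.9]
gripper_width: 0.488
gripper_force: 30.0
```

Run:
```python
from lift import *
s=sense();print(s["tcp_pos"].round(4),s["ee_rot"][2].round(3),s["wrist_force"].round(1),s["gripper_width"]*87)
p,d=capture("scene");P=cloud("scene",d);t=s["tcp_pos"]
m=(abs(P[...,0]-t[0])<.05)&(abs(P[...,1]-t[1])<.05)&(P[...,2]>.022)&(P[...,2]<t[2]-.01);L=P[m];print(len(L),L.min(0).round(4) if len(L) else 0)
u,v=proj("scene",[t])[0].astype(int);cv2.imwrite("pics/s19.png",cv2.resize(p[max(v-60,0):v+60,max(u-80,0):u+80,::-1],None,fx=4,fy=4))
```

```text
[ 0.4969 -0.3022  0.1171] [-0.258  0.007 -0.966] [-0.9  0.6 -1.9] 42.49786158973188
379 [ 0.4559 -0.3266  0.022 ]
```

View pics/s19.png

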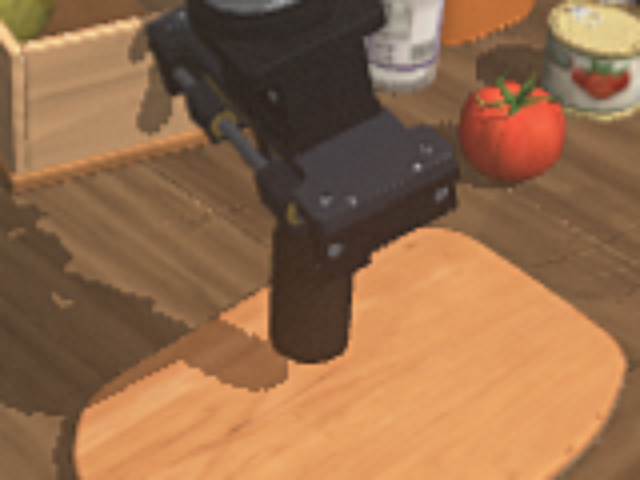

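The jar hangs upright over the board at (310,300), about 35 mm above the wood.

>>> drive_tool:
  rows:
    - {"tx": 0.3, "ty": 0, "tz": 1.0, "ax": 0, "ay": 0, "az": 0, "claw": 3.5}
    - {"tx": 0.3, "ty": 0, "tz": 1.0, "ax": 0, "ay": 0, "az": 0, "claw": 3.5}
    - {"tx": 0.2, "ty": 0, "tz": 0.7, "ax": 0, "ay": 0, "az": 0, "claw": 3.5}
    - {"tx": 0.1, "ty": 0, "tz": 0.3, "ax": 0, "ay": 0, "az": 0, "claw": 3.5}
    - {"tx": 0, "ty": 0, "tz": 0, "ax": 0, "ay": 0, "az": 0, "claw": 3.5}
    - {"tx": 0, "ty": 0, "tz": 0, "ax": 0, "ay": 0, "az": 0, "claw": 3.5}

```text
time_s: 27.0
tcp_pos: [0.4988, -0.3031, 0.0895]
ee_rot: [[-0.942, 0.213, 0.26], [0.207, 0.977, -0.051], [-0.265, 0.005, -0.964]]
wrist_force: [-0.3, -0.5, -0.8]
gripper_width: 0.487
gripper_force: 30.0
```

>>> drive_tool:
  rows:
    - {"tx": 0.1, "ty": 0, "tz": 0.2, "ax": 0, "ay": 0, "az": 0, "claw": 3.5}
    - {"tx": 0, "ty": 0, "tz": 0, "ax": 0, "ay": 0, "az": 0, "claw": 3.5}
    - {"tx": 0, "ty": 0, "tz": 0, "ax": 0, "ay": 0, "az": 0, "claw": 3.5}

```text
time_s: 27.25
tcp_pos: [0.4981, -0.3029, 0.0871]
ee_rot: [[-0.942, 0.214, 0.26], [0.207, 0.977, -0.051], [-0.265, 0.006, -0.964]]
wrist_force: [-0.8, 0.3, -1.3]
gripper_width: 0.487
gripper_force: 30.0
```

>>> drive_tool:
  rows:
    - {"tx": 0.1, "ty": 0, "tz": 0.2, "ax": 0, "ay": 0, "az": 0, "claw": 3.5}
    - {"tx": 0, "ty": 0, "tz": 0, "ax": 0, "ay": 0, "az": 0, "claw": 3.5}
    - {"tx": 0, "ty": 0, "tz": 0, "ax": 0, "ay": 0, "az": 0, "claw": 3.5}

```text
time_s: 27.5
tcp_pos: [0.4974, -0.3027, 0.0845]
ee_rot: [[-0.942, 0.214, 0.259], [0.208, 0.977, -0.051], [-0.264, 0.006, -0.964]]
wrist_force: [0.2, 0.3, -2.2]
gripper_width: 0.483
gripper_force: 30.0
```

>>> drive_tool:
  rows:
    - {"tx": 0.05, "ty": 0, "tz": 0.2, "ax": 0, "ay": 0, "az": 0, "claw": 3.5}
    - {"tx": 0, "ty": 0, "tz": 0, "ax": 0, "ay": 0, "az": 0, "claw": 3.5}
    - {"tx": 0, "ty": 0, "tz": 0, "ax": 0, "ay": 0, "az": 0, "claw": 3.5}

```text
time_s: 27.75
tcp_pos: [0.4975, -0.3027, 0.0824]
ee_rot: [[-0.942, 0.214, 0.259], [0.208, 0.977, -0.051], [-0.264, 0.006, -0.965]]
wrist_force: [0.6, 0.1, -0.8]
gripper_width: 0.485
gripper_force: 30.0
```

>>> drive_tool:
  rows:
    - {"tx": 0.05, "ty": 0, "tz": 0.15, "ax": 0, "ay": 0, "az": 0, "claw": 3.5}
    - {"tx": 0, "ty": 0, "tz": 0, "ax": 0, "ay": 0, "az": 0, "claw": 3.5}
    - {"tx": 0, "ty": 0, "tz": 0, "ax": 0, "ay": 0, "az": 0, "claw": 3.5}

```text
time_s: 28.0
tcp_pos: [0.4984, -0.303, 0.0819]
ee_rot: [[-0.941, 0.213, 0.262], [0.207, 0.977, -0.052], [-0.267, 0.005, -0.964]]
wrist_force: [0.0, -0.8, 3.6]
gripper_width: 0.486
gripper_force: 30.0
```

The board takes the weight. I'll release and withdraw.

>>> drive_tool:
  rows:
    - {"tx": 0, "ty": 0, "tz": 0, "ax": 0, "ay": 0, "az": 0, "claw": 4.4}
    - {"tx": 0, "ty": 0, "tz": 0, "ax": 0, "ay": 0, "az": 0, "claw": 4.8}
    - {"tx": 0, "ty": 0, "tz": 0, "ax": 0, "ay": 0, "az": 0, "claw": 5.5}
    - {"tx": 0, "ty": 0, "tz": 0, "ax": 0, "ay": 0, "az": 0, "claw": 6.5}
    - {"tx": 0, "ty": 0, "tz": 0, "ax": 0, "ay": 0, "az": 0, "claw": 6.5}
    - {"tx": 0, "ty": 0, "tz": -1.0, "ax": 0, "ay": 0, "az": 0, "claw": 6.5}
    - {"tx": 0, "ty": 0, "tz": -2.0, "ax": 0, "ay": 0, "az": 0, "claw": 6.5}
    - {"tx": 0, "ty": 0, "tz": -3.0, "ax": 0, "ay": 0, "az": 0, "claw": 6.5}
    - {"tx": 0, "ty": 0, "tz": -3.0, "ax": 0, "ay": 0, "az": 0, "claw": 6.5}
    - {"tx": 0, "ty": 0, "tz": -3.0, "ax": 0, "ay": 0, "az": 0, "claw": 6.5}

```text
time_s: 28.83
tcp_pos: [0.4654, -0.2964, 0.1982]
ee_rot: [[-0.942, 0.214, 0.259], [0.207, 0.977, -0.051], [-0.264, 0.006, -0.965]]
wrist_force: [0.7, 0.4, 0.2]
gripper_width: 0.746
gripper_force: 0.0
```

>>> drive_tool:
  rows:
    - {"tx": 0, "ty": 0, "tz": -3.0, "ax": 0, "ay": 0, "az": 0, "claw": 6.5}
    - {"tx": 0, "ty": 0, "tz": -3.0, "ax": 0, "ay": 0, "az": 0, "claw": 6.5}
    - {"tx": 0, "ty": 0, "tz": 0, "ax": 0, "ay": 0, "az": 0, "claw": 6.5}
    - {"tx": 0, "ty": 0, "tz": 0, "ax": 0, "ay": 0, "az": 0, "claw": 6.5}

```text
time_s: 29.17
tcp_pos: [0.4511, -0.2937, 0.2575]
ee_rot: [[-0.94, 0.214, 0.264], [0.207, 0.977, -0.053], [-0.269, 0.005, -0.963]]
wrist_force: [-0.2, 0.2, -1.2]
gripper_width: 0.749
gripper_force: 0.0
```

```bash
python3 t13.py
python3 - <<'E'
from lift import *
p,d=capture("scene");cv2.imwrite("pics/s20.png",p[:,:,::-1])
P=cloud("top",capture("top")[1]);P0=cloud("top",np.load("top0.npy"))
for nm,bx,h in(("mill",(.37,.48,.12,.22),(.1,.2)),("cup",(.33,.43,-.06,.07),(.04,.07)),("bottle",(.7,.82,-.13,-.03),(.2,.25)),("tomato",(.68,.8,-.26,-.15),(.04,.1)),("candy",(.55,.7,.28,.42),(.1,.15)),("jar",(.4,.6,-.4,-.23),(.1,.125))):
  for A in(P0,P):
    L=A[np.all((A>np.array([bx[0],bx[2],h[0]]))&(A<np.array([bx[1],bx[3],h[1]])),-1)]
    if len(L):print(nm,len(L),L.mean(0).round(3),L[:,2].max().round(3))
E
```

```text
[ -53.5 -378.8  257.5] [-0.2  0.2 -1.2] 29.1667
(94, np.float64(69.13806593190029), np.float64(87.79799431136028))
mill 341 [0.426 0.181 0.149] 0.171
mill 332 [0.425 0.182 0.15 ] 0.174
cup 187 [0.386 0.015 0.05 ] 0.056
cup 185 [0.385 0.014 0.05 ] 0.056
bottle 186 [ 0.778 -0.074  0.226] 0.234
bottle 184 [ 0.778 -0.074  0.226] 0.234
tomato 440 [ 0.755 -0.206  0.052] 0.072
tomato 433 [ 0.755 -0.206  0.052] 0.072
candy 511 [0.631 0.351 0.123] 0.13
candy 511 [0.631 0.351 0.123] 0.132
jar 192 [ 0.489 -0.301  0.111] 0.115
```

View pics/s20.png

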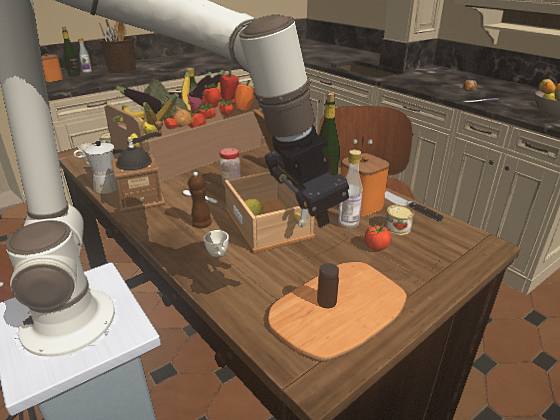

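The jar stands upright on the board at (328,285), the lid is still propped at about 69°, and every bystander sits within about 1 mm of where it started. I'm handing in.

```bash
python3 -c "
from station import finish_job;print(finish_job())"
```

```text
the job is handed in; nothing more can be done
None
```

The job is handed in: the lid is propped on the stay at about 69°, the spice jar stands upright on the board, and the things round about have not moved, all in about 29 s of the 72 s allowed.

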